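Unbolt the booth window and push it up to the pointer

ROBOT

A 7-joint arm with a two-finger parallel gripper is mounted at the origin on a cart in front of the work surface, level with it; the furniture and walls round the work are solid. World frame = base frame: x ahead of the robot, y to its left, z up, the work surface at z = 0. Lengths are in m, angles in rad, forces in N, time in s.
With the tool pointing down it reaches from about 0.425 to 0.875 m from the base axis. Payload 4.7 kg.
Tool frame: the origin (TCP) lies midway between the tips of the shut fingers; the grasp point (between the pads) lies 19 mm behind it; y points along the fingers, z is the direction in which the jaws open and shut, and the axes are right-handed (so a half turn about y gives the same grasp; the last joint's range is limited). The gripper opens to 87 mm and grips with 3 to 60 N. Pads are 19 mm wide; open, the fingers measure 117 mm over their backs; the gripper's body (75 mm by 190 mm) begins 51 mm behind the grasp point.
Start: joints at [1.155, 0.321, -0.07, 1.45, 0.023, 1.371, -0.057], TCP at [0.271, -0.591, 0.187] pointing down, gripper open.
Joint ranges: [-2.86, 2.86], [-0.3, 2.09], [-1.38, 1.24], [0.06, 2.45], [-1.56, 4.7], [0.09, 2.05], [-2.69, 2.69]. Speed limits (rad/s): [2.57, 2.57, 3.14, 3.14, 3.14, 3.14, 3.14].

INTERFACE

Orientations are given as a rotation vector (axis times angle).
In Python, from bench import ctrl gives the robot as it stands.
- The arm moves only by the tool play_rows, never from a script. Its arguments are lists of equal length, an entry for each row: "translation": the shift along the tool's x, y, z in mm, a list of three; "turn": the turn, a rotation vector about the tool's x, y, z in rad, a list of three; "fingers": the opening, from -1 (shut) to 1 (fully open), so that 0 is half open. In form: {"translation": [[dx, dy, dz], ...], "turn": [[wx, wy, wz], ...], "fingers": [fingers, ...]}. A call has exactly 10 rows; each row shifts and turns the commanded pose from where the row before left it, along the tool's axes as they then stand; what a row does not reach is not made up. A row lasts 1/12 s, in which the tool goes at most 41.7 mm and 7.16 degrees, less where a joint would pass 70% of its speed; a pose out of reach is approached as far as the arm can. A call with a gripper value outside its range is refused whole. The fingers move at their own pace and stop on an object; "grip_force" is the grip in N (left out, the last holds). Time passes only in rows, so rows that do not move let the fingers close, or fill a call up. It gives the time, the measured TCP pose, the force and the opening at its end, in the units of the state.
- ctrl.get_state(): the state, without advancing time (a new reading comes with each control period).
- ctrl.get_image(name): name is "scene" or "top"; returns the picture (420x560x3 uint8, blue, green, red); there is no depth.
- ctrl.camera_info(name): a dict with "camera_matrix" (3x3 intrinsics, pixels), "R" (3x3) and "t" (3): a world point X has camera coordinates R X + t. Camera axes: x right, y down, z forward; pixel columns grow to the right and rows downward; lengths in m; the calibration is good to about 2 mm. A picture is of the moment at which its call begins. camera_info takes no time and is no camera call.
- ctrl.close_job(): hands the job in, once; it reports no verdict.
The state is a dict: "time": time; "joint_positions": joint angles; "qd": joint speeds; "joint_torque": joint torques, N m; "position": TCP position; "tool_rot": TCP orientation; "ft_force": force on the tool from outside, world axes, zero at the start; "torque": the same for the moment, N m; "grip_width": opening from 0.0 (shut) to 1.0 (fully open).
Only numpy, scipy, OpenCV 4.12 (cv2) and the standard library are available. Lean on these libraries where they do the work, as an engineer would, in place of code of your own. Each camera call takes 0.05 s, during which the arm holds its last target.

TASK

Open the window of the small grey work booth to its working height, only pushing with the fingertips and gripping nothing: first push the tab of the bolt on the booth's right side outwards (away from the window) until the bolt is fully drawn, then push the window up from beneath its lip until the lip is level with the tip of the brass pointer on the left side, and leave it standing there with the bolt still drawn. Do not shift the pointer or disturb the things lying round the booth.

Things in the scene. Friction and masses are not known exactly. Their poses are not given: they have to be found in the camera images.
- booth: grey sheet-metal booth fixed on the bench, 290 deep x 330 wide x 285 high; origin at the centre of its underside, x to its back, y to its left (seen from the robot), z up. Its front is a 45 degree slope from an upright sill (145 in front of the origin, 45 up), 340 long, rising to the back. A counterweight runs in rods outside the right side, at the back (leave alone).
- sash (a joint): the sliding window (clear pane in an aluminium frame, 226 wide x 145 along the slope), m up the slope: 0 closed, 0.14 highest. It is balanced by a counterweight, moves with about 4 N and stays wherever it is left. While the bolt is in, it is blocked after 4 mm.
- lip_center (a point): middle of the window's lip (moves with the window), an aluminium strip along its lower edge, 212 wide, 8 thick along the slope, 26 deep, standing square out of the slope. From this point: underside 4 mm down the slope, outer edge 13 mm out, window frame 12 mm in, sill surface 23 mm in. Window closed: 40 mm of clear sill below the lip. Axes: x up the slope, y to the booth's left, z square out of the face.
- lip_under: lower 5 mm of the lip's thickness, the side to push on (part of the window); origin at the middle of the window's lower edge
- lip_top: upper 3 mm of the lip (part of the window), its outer edge 4 mm farther in than the lower part's; same origin
- bolt (a joint): steel slide bolt on the right side frame, m to the booth's right: 0 in (its nose lies 16 mm over the right end of the lip), 0.026 fully drawn (end stop); it clears the lip from 0.017. Moves with about 3 N and stays where left.
- tab_center (a point): centre of the bolt's flat steel tab (moves with the bolt): 30 along the slope, 6 thick left to right, 44 tall out of the face. Push its left face, 3 mm left of this point, to the right. To its left, keeper and nose reach to 15 mm below this point, the window frame 27 mm below. Lip when closed and bolted: end 21 mm left, top 21 mm down the slope. Axes: x up the slope, y to the booth's left, z square out of the face.
- tab_inner: left half (3 mm) of the tab's thickness, the side to push on (part of the bolt); origin on the bolt's line
- tab_outer: right half (3 mm) of the tab's thickness (part of the bolt); same origin
- pointer_tip (a point): inner tip of the small brass pointer (42 long, 18 wide) clamped on the left side frame, set differently each time, 60 to 120 mm up the slope from the closed lip; the tip is 4 mm left of the lip's left end as that passes. The lip is level with it when lip_center has x = 0 in this point's frame. Axes: x up the slope, y to the booth's left, z square out of the face.
- pliers: pliers with yellow and black handles, 142x57x11, lying on the bench in front of the booth; a bystander, loose, to be left alone; origin at the centre of its underside
- bit_tube: orange and black bit tube, 33x78x33, lying on the bench in front of the booth; a bystander, loose, to be left alone; origin at the centre of its underside
- case_small_1: flat clear parts case, 59x76x18, on the bench in front of the booth; a bystander, loose, to be left alone; origin at the centre of its underside
- marker_1: short thick pen, 16x60x16, lying on the bench left of the booth's front; a bystander, loose, to be left alone; origin at the centre of its underside
- latch_plate: small brass latch plate, 22x42x10, on the bench left of the booth's front; a bystander, loose, to be left alone; origin at the centre of its underside
- white_mug: white open mug without a handle, 77x77x106, standing on the bench left of the booth; a bystander, loose, to be left alone; origin at the centre of its underside

How it is judged:
By the outcome, as a careful person would: the job done as asked, in the order asked, and still so for the second after the job is handed in, with the robot touching nothing.
It also fails if it takes over 51 s, if anything falls off the work surface, if the arm or the gripper's body presses on something with over 40 N, if the wrist force passes 120 N, or if a joint passes its speed limit or range.

## Working session

There is one attempt and no reset: what is moved stays moved. The work goes in short steps, Python scripts to look and compute and a tool call to move; the robot and the scene stay as the last step left them, time stands still between calls to the robot, and variables do not carry over. Pictures are saved under pics/ and viewed, and the job is handed in when it is done.

Besides the shell and the picture viewer there is one more tool, called after "Call:" in YAML: its name, and indented under it one key for each argument. play_rows: Moves the arm, as the interface text tells. Its arguments: {"type":"object","properties":{"translation":{"type":"array"},"turn":{"type":"array"},"fingers":{"type":"array"},"grip_force":{"type":"number"}},"required":["translation","turn","fingers"]}

```bash
ls; mkdir -p pics
cat > look.py <<'E'
import cv2,sys
from bench import ctrl
for n in sys.argv[2:]:
    cv2.imwrite(f'pics/{sys.argv[1]}_{n}.png',ctrl.get_image(n))
E
python3 look.py a scene top
python3 - <<'E'
from bench import ctrl
print(ctrl.get_state())
for n in("scene","top"):print(ctrl.camera_info(n))
E
```

```text
pics
{'time': 0.1, 'joint_positions': array([ 1.1550807 ,  0.32175537, -0.07007283,  1.45153161,  0.02261459,
        1.37079723, -0.05693922]), 'qd': array([ 4.57522771e-04,  7.07076081e-04,  5.74928931e-04, -4.15526429e-03,
        1.46068220e-03, -7.91724102e-05, -8.11962885e-04]), 'joint_torque': array([ 3.78900904e-05, -4.92572272e+01, -4.05554362e-01, -3.13398278e+01,
       -6.41616527e-02,  3.94417474e-02,  1.17800323e-04]), 'position': array([ 0.27057119, -0.59040952,  0.18647736]), 'tool_rot': array([-0.43353703,  1.98573567, -1.98240745]), 'ft_force': array([ 1.05446403, -0.30663955,  0.21928375]), 'torque': array([ 0.00994928, -0.01620694, -0.0175831 ]), 'grip_width': 0.9972526971402359}
{'camera_matrix': array([[542.73534664,   0.        , 284.11630115],
       [  0.        , 542.73534664, 208.21423945],
       [  0.        ,   0.        ,   1.        ]]), 'R': array([[-0.57568926, -0.81766556,  0.00221509],
       [-0.59271411,  0.4154397 , -0.68999989],
       [ 0.56326891, -0.39853844, -0.72380609]]), 't': array([0.54045407, 0.20182721, 0.92171597])}
{'camera_matrix': array([[499.56338445,   0.        , 277.22186108],
       [  0.        , 499.56338445, 217.30701996],
       [  0.        ,   0.        ,   1.        ]]), 'R': array([[-0.01132765, -0.99992481, -0.00469604],
       [-0.99124659,  0.01184688, -0.13149087],
       [ 0.13153662,  0.00316545, -0.99130626]]), 't': array([0.35006456, 0.46436535, 1.03392092])}
```

View pics/a_scene.png

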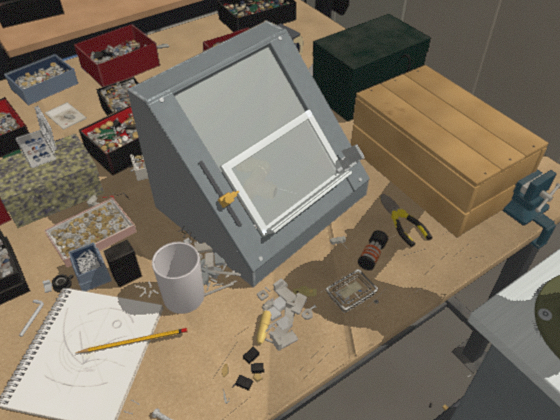

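View pics/a_top.png

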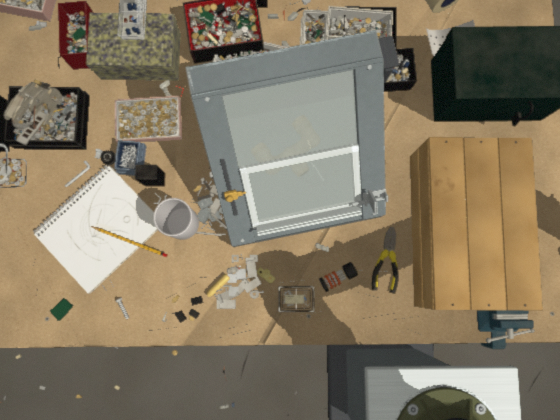

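The booth stands at centre, slightly turned. In the scene view the bolt tab is near (348,157), the pointer near (228,198), and the lip runs (268,232)–(350,180). In the top view the tab is near (372,203) and the pointer near (232,196). I'll enlarge both.

Run:
```python
import cv2
s=cv2.imread('pics/a_scene.png');t=cv2.imread('pics/a_top.png')
cv2.imwrite('pics/c1.png',cv2.resize(s[120:270,190:390],None,fx=4,fy=4,interpolation=cv2.INTER_CUBIC))
cv2.imwrite('pics/c2.png',cv2.resize(t[135:255,210:400],None,fx=4.2,fy=4.2,interpolation=cv2.INTER_CUBIC))
```

```text
(no output)
```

View pics/c1.png

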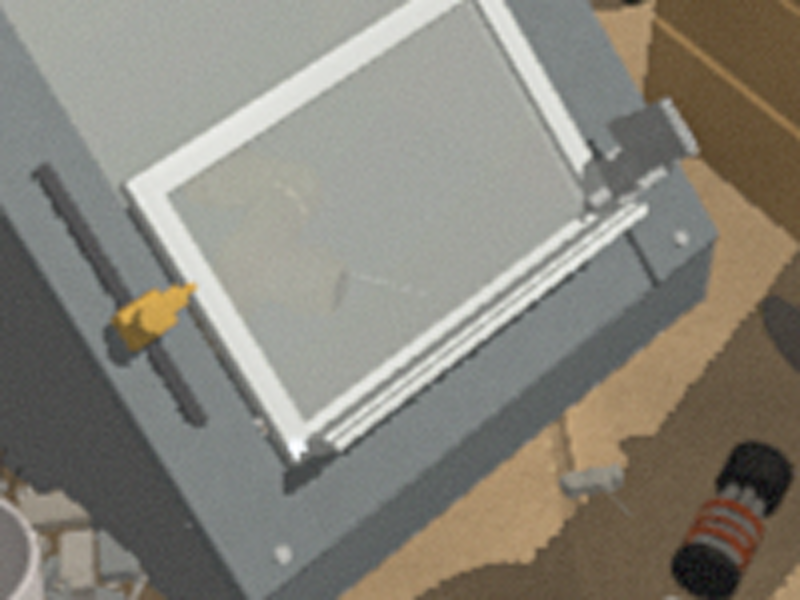

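View pics/c2.png

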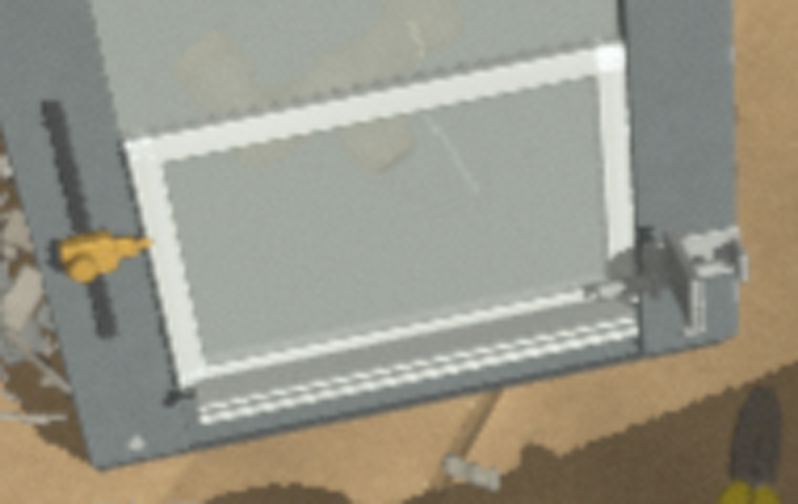

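```bash
cat > geo.py <<'E'
import numpy as np
from bench import ctrl
from scipy.optimize import least_squares
from scipy.spatial.transform import Rotation as Ro
C={n:ctrl.camera_info(n) for n in("scene","top")}
def proj(n,X):
    c=C[n];p=np.asarray(X)@c['R'].T+c['t'];p=p@c['camera_matrix'].T
    return p[...,:2]/p[...,2:]
h=np.sqrt(.5)
def face(s,y,n): # slope coords -> booth
    return np.array([-.145+h*s-h*n, y, .045+h*s+h*n])
def Rb(p): return Ro.from_euler('z',p[2]).as_matrix()
def W(p,b): return Rb(p)@np.asarray(b)+np.array([p[0],p[1],0])
E
cat > fit.py <<'E'
from geo import *
obs=[('top',face(0,.165,0),(233.1,246.2)),('top',face(0,-.165,0),(385.7,215.2)),
('scene',face(0,.165,0),(254.5,270)),('scene',face(0,-.165,0),(368.8,178.8)),
('top',[.145,.165,.285],(189,67)),('top',[.145,-.165,.285],(379,33)),
('top',face(.048,.106,.034),(200/4.2+210,408/4.2+135)),
('scene',face(.040,-.106,.036),(648/4+190,208/4+120)),('scene',face(.040,.106,.036),(338/4+190,450/4+120))]
f=lambda p:np.concatenate([proj(n,W(p,b))-u for n,b,u in obs])
r=least_squares(f,[.7,0,.2],loss='soft_l1');p=r.x;print(p,np.round(f(p).reshape(-1,2),1))
np.save('p.npy',p)
E
python3 fit.py
```

```text
[0.5814531  0.3030559  0.18300343] [[-0.7 -1. ]
 [ 0.9 -0.3]
 [-1.2  1.9]
 [ 2.1  0.2]
 [-1.  -0.7]
 [-0.2 -2.7]
 [ 0.4  0.2]
 [ 1.9  0.9]
 [ 1.3 -0. ]]
```

```bash
cat > ov.py <<'E'
from geo import *
import cv2,sys
p=np.load('p.npy');tag=sys.argv[1]
ds=float(sys.argv[2]) if len(sys.argv)>2 else 0; db=float(sys.argv[3]) if len(sys.argv)>3 else 0
def box(s0,s1,y0,y1,n0,n1):
    c=[face(a,b,d) for a in(s0,s1) for b in(y0,y1) for d in(n0,n1)]
    return [(c[i],c[j]) for i in range(8) for j in range(i) if bin(i^j).count('1')==1]
L=[(box(0,.34,-.165,.165,-.0001,0),(0,0,255)),(box(.04+ds,.048+ds,-.106,.106,.01,.036),(0,255,0)),(box(.054,.084,-.130-db,-.124-db,.016,.060),(255,0,255)),(box(.04+ds,.185+ds,-.113,.113,.0,.011),(255,255,0))]
for n,(x0,y0,x1,y1),k in(('scene',(190,120,390,270),4),('top',(210,135,400,255),4.2)):
    im=cv2.imread(f'pics/{tag}_{n}.png');im=cv2.resize(im[y0:y1,x0:x1],None,fx=k,fy=k,interpolation=cv2.INTER_CUBIC)
    for es,col in L:
        for a,b in es:
            q=[tuple(int(v) for v in (proj(n,W(p,e))-[x0,y0]+.5)*k) for e in(a,b)]
            cv2.line(im,q[0],q[1],col,1)
    cv2.imwrite(f'pics/ov_{tag}_{n}.png',im)
E
python3 ov.py a
```

```text
(no output)
```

View pics/ov_a_scene.png

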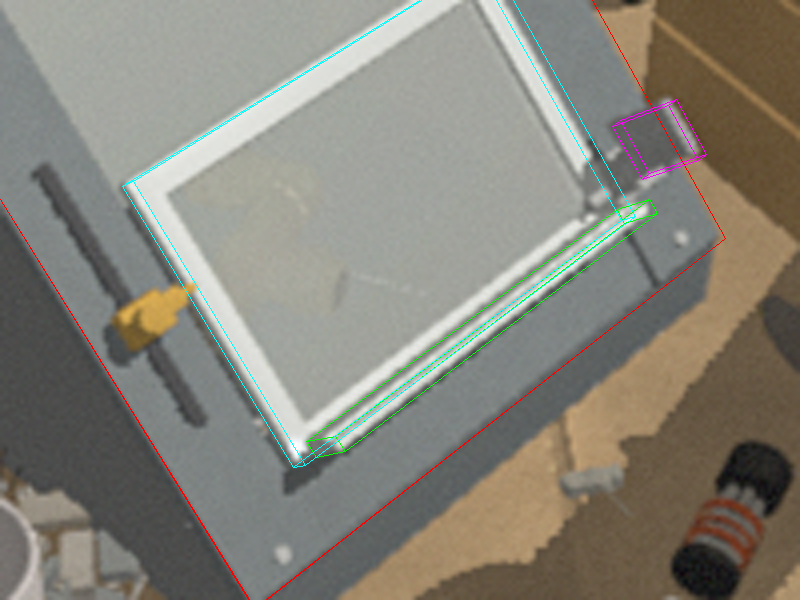

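View pics/ov_a_top.png

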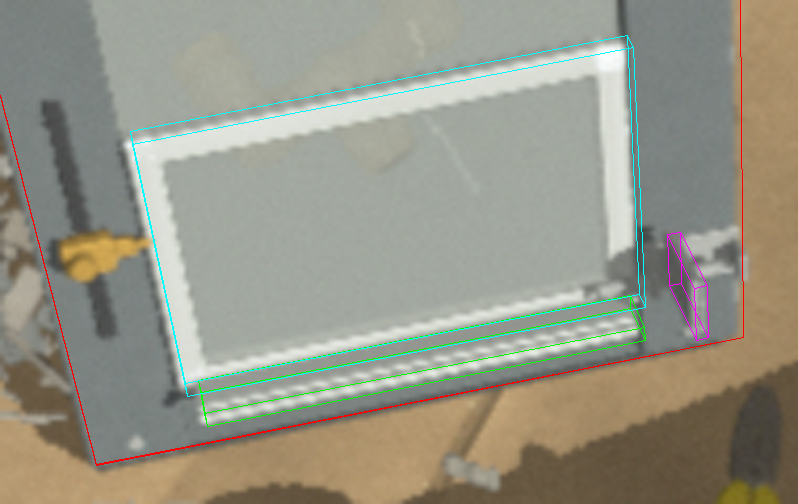

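```bash
sed -i 's#^f=lambda#obs=[(n,b,np.array(u)+(-.4 if abs(u[0]-round(u[0]))<0 else 0)) for n,b,u in obs]\nf=lambda#' fit.py
python3 - <<'E'
from geo import *
from scipy.optimize import least_squares
p=np.load('p.npy')
st=ctrl.get_state();R=Ro.from_rotvec(st['tool_rot']).as_matrix();print('tool axes cols',np.round(R,3))
print('lip',W(p,face(.044,0,.023)),'tab',W(p,face(.069,-.127,.038)))
def tri(a,b):
    f=lambda X:np.concatenate([proj('scene',X)-a,proj('top',X)-b])
    r=least_squares(f,[.5,.2,.1]);return r.x,r.fun
def tob(X):
    b=Rb(p).T@(X-[p[0],p[1],0]);d=b-[-.145,0,.045]
    return np.round([h*(d[0]+d[2]),d[1],h*(d[2]-d[0])],4)
X,e=tri((196.5/4+189.5,288.5/4+119.5),(150.5/4.2+209.5,242.5/4.2+134.5));print('pointer s,y,n',tob(X),X,e)
# crate top corners (guess): front-left-top
X,e=tri((460,202),(413,308));print('crate FL',X,e)
X,e=tri((355,100),(431,139));print('crate BL',X,e)
X,e=tri((545,150),(540,308));print('crate FR',X,e)
for n in C: print(n,-C[n]['R'].T@C[n]['t'])
E
```

```text
tool axes cols [[-0.909 -0.001  0.417]
 [-0.417  0.002 -0.909]
 [ 0.    -1.    -0.002]]
lip [0.45347566 0.27937058 0.09237615] tab [0.48354058 0.1557781  0.12066043]
pointer s,y,n [0.132  0.1141 0.0113] [0.50202605 0.40441931 0.14635512] [-0.19827326 -0.03004294  0.17529627  0.13680502]
crate FL [0.27860608 0.0873996  0.12169262] [-0.48479489 -0.01260344  0.35915259  0.38200209]
crate BL [0.61117018 0.04074914 0.12621775] [ 2.00614616  0.17832261 -1.3811023  -1.25825389]
crate FR [ 0.27747647 -0.15007071  0.1264647 ] [ 0.40001927 -0.00923915 -0.25191848 -0.30261603]
scene [-0.08841451  0.72540289  0.80520722]
top [0.32826751 0.34126413 1.087636  ]
```

The fit holds: the tab overlay matches in both views. The pointer is at about 132 mm up the slope, 88 mm above the closed lip. The crate top is about 0.124 m high. I'll swing round over it with the fingers shut.

Call:
play_rows:
  translation:
    - [-41,-10,0]
    - [-41,-10,0]
    - [-41,-10,0]
    - [-41,-10,0]
    - [-41,-10,0]
    - [-41,-10,0]
    - [-41,-10,0]
    - [-41,-10,0]
    - [-41,-10,0]
    - [-41,-10,0]
  turn:
    - [0,-0.066,0]
    - [0,-0.066,0]
    - [0,-0.066,0]
    - [0,-0.066,0]
    - [0,-0.066,0]
    - [0,-0.066,0]
    - [0,-0.066,0]
    - [0,-0.066,0]
    - [0,-0.066,0]
    - [0,-0.066,0]
  fingers: [-1,-1,-1,-1,-1,-1,-1,-1,-1,-1]

```text
time: 0.93
position: [0.5688, -0.3251, 0.2859]
tool_rot: [-0.944, 1.553, -1.551]
ft_force: [1.2, -0.1, 0.0]
grip_width: 0.32
```

Call:
play_rows:
  translation:
    - [-41,0,-10]
    - [-41,0,-10]
    - [-41,0,-10]
    - [-41,0,-10]
    - [-41,0,-10]
    - [-41,0,-10]
    - [-41,0,-10]
    - [-41,0,-10]
    - [-41,0,-10]
    - [-41,0,-10]
  turn:
    - [0,-0.066,0]
    - [0,-0.066,0]
    - [0,-0.066,0]
    - [0,-0.066,0]
    - [0,-0.066,0]
    - [0,-0.066,0]
    - [0,-0.066,0]
    - [0,-0.066,0]
    - [0,-0.066,0]
    - [0,-0.066,0]
  fingers: [-1,-1,-1,-1,-1,-1,-1,-1,-1,-1]

```text
time: 1.77
position: [0.5444, 0.0839, 0.2856]
tool_rot: [-1.29, 1.074, -1.073]
ft_force: [0.6, 0.3, 0.5]
grip_width: 0.006
```

```bash
cat > plan.py <<'E'
from geo import *
p=np.load('p.npy')
B=np.array([[0,h,h],[-1,0,0],[0,-h,h]])  # booth-frame tool axes as cols: x=-y_b, y=-n, z=+s
Rt=Rb(p)@B
def tof(X):
    d=Rb(p).T@(np.asarray(X)-[p[0],p[1],0])-[-.145,0,.045]
    return np.round(1e3*np.array([h*(d[0]+d[2]),d[1],h*(d[2]-d[0])]),1)
def cur():
    st=ctrl.get_state();return st,st['position'],Ro.from_rotvec(st['tool_rot']).as_matrix()
def plan(Xt,N,Rg=None):
    Rg=Rt if Rg is None else Rg
    st,X,R=cur();w=Ro.from_matrix(R.T@Rg).as_rotvec()/N;d=(Xt-X)/N
    T=[]
    for i in range(N):
        T.append([int(v) for v in np.round(1e3*R.T@d)]);R=R@Ro.from_rotvec(w).as_matrix()
    print('turn/row',np.round(w,3));print(T);print('dist/row',np.linalg.norm(d))
def status():
    st,X,R=cur();print('t',round(st['time'],2),'s,y,n mm',tof(X),'roterr',np.round(Ro.from_matrix(R.T@Rt).as_rotvec(),3),'F sbn',np.round(Rt.T@st['ft_force'],1),'grip',round(st['grip_width'],3));return X
E
python3 - <<'E'
from plan import *
print(status(), ctrl.get_state()['joint_positions'])
# target standoff: left of tab, n=140
plan(W(p,face(.069,-.095,.130)),10)
E
```

```text
t 1.77 s,y,n mm [ 218.7 -208.8  121.5] roterr [ 0.786 -0.     0.   ] F sbn [-0.1  0.1  0.8] grip 0.006
[0.54444951 0.08386362 0.28557781] [ 0.39527544  0.1215856  -0.65323318  1.52039386  0.07369644  1.52522459
 -0.07522847]
turn/row [ 0.079 -0.     0.   ]
[[-11, 10, -11], [-11, 9, -12], [-11, 8, -13], [-11, 7, -13], [-11, 6, -14], [-11, 5, -14], [-11, 4, -15], [-11, 3, -15], [-11, 2, -15], [-11, 0, -15]]
dist/row 0.018824195030336326
```

Call:
play_rows:
  translation:
    - [-11,10,-11]
    - [-11,9,-12]
    - [-11,8,-13]
    - [-11,7,-13]
    - [-11,6,-14]
    - [-11,5,-14]
    - [-11,4,-15]
    - [-11,3,-15]
    - [-11,2,-15]
    - [-11,0,-15]
  turn:
    - [0.079,0,0]
    - [0.079,0,0]
    - [0.079,0,0]
    - [0.079,0,0]
    - [0.079,0,0]
    - [0.079,0,0]
    - [0.079,0,0]
    - [0.079,0,0]
    - [0.079,0,0]
    - [0.079,0,0]
  fingers: [-1,-1,-1,-1,-1,-1,-1,-1,-1,-1]

```text
time: 2.6
position: [0.4961, 0.1929, 0.1323]
tool_rot: [-0.832, 0.654, -1.309]
ft_force: [-0.3, -1.0, -0.5]
grip_width: 0.005
```

```bash
python3 - <<'E'
from plan import *
status();print(ctrl.get_state()['joint_positions'],ctrl.get_state()['position'])
E
python3 look.py b scene top
```

```text
t 2.6 s,y,n mm [ 90.7 -92.8  32.7] roterr [0.19  0.009 0.046] F sbn [ 0.9  0.  -0.6] grip 0.005
[-0.43052627 -0.30063119 -0.18508215  2.33394446  0.40633526  0.61386898
 -0.72452511] [0.49606763 0.1929198  0.13227624]
```

View pics/b_scene.png

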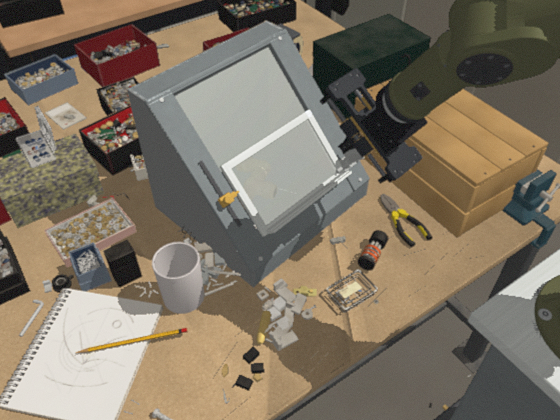

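View pics/b_top.png

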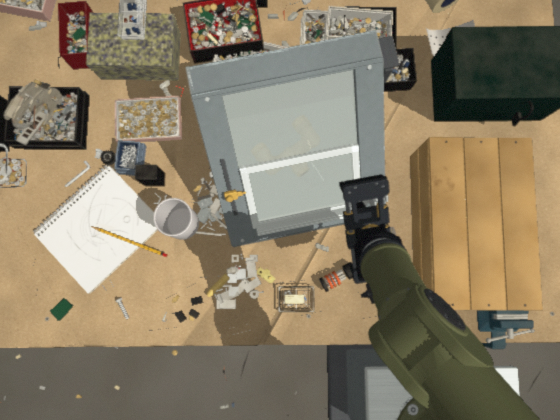

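The 45° tilt is out of reach this close to the base: joint 2 stopped at its limit, so the tool came in low. It's clear of everything, about 22 mm left of the tab. I'll use a steeper tool, leaning 20° from the face normal, and plan again.

```bash
cat >> plan.py <<'E'
def lean(a): return Rt@Ro.from_rotvec([-a,0,0]).as_matrix()
E
python3 - <<'E'
from plan import *
plan(W(p,face(.072,-.103,.038)),10,lean(.36))
st,X,R=cur()
E
```

```text
turn/row [-0.016  0.001  0.005]
[[1, 0, -2], [1, 0, -2], [1, 0, -2], [1, 0, -2], [1, 0, -2], [1, 0, -2], [1, 0, -2], [1, 0, -2], [1, 0, -2], [1, 0, -2]]
dist/row 0.00197370531034939
```

Call:
play_rows:
  translation:
    - [1,0,-2]
    - [1,0,-2]
    - [1,0,-2]
    - [1,0,-2]
    - [1,0,-2]
    - [1,0,-2]
    - [1,0,-2]
    - [1,0,-2]
    - [1,0,-2]
    - [1,0,-2]
  turn:
    - [-0.016,0.001,0.005]
    - [-0.016,0.001,0.005]
    - [-0.016,0.001,0.005]
    - [-0.016,0.001,0.005]
    - [-0.016,0.001,0.005]
    - [-0.016,0.001,0.005]
    - [-0.016,0.001,0.005]
    - [-0.016,0.001,0.005]
    - [-0.016,0.001,0.005]
    - [-0.016,0.001,0.005]
  fingers: [-1,-1,-1,-1,-1,-1,-1,-1,-1,-1]

```text
time: 3.53
position: [0.4824, 0.1789, 0.1251]
tool_rot: [-0.933, 0.793, -1.228]
ft_force: [0.2, -0.1, -0.5]
grip_width: 0.004
```

Run:
```python
from plan import *
status();print(ctrl.get_state()['joint_positions'])
plan(W(p,face(.072,-.103,.038)),10,lean(.36))
```

```text
t 3.53 s,y,n mm [  74.3 -104.1   39. ] roterr [ 0.351 -0.011 -0.002] F sbn [ 0.1  0.5 -0.2] grip 0.004
[-0.47653081 -0.2606952  -0.02985867  2.25351184  0.18253958  0.74200259
 -0.44336935]
turn/row [-0.001 -0.001 -0.   ]
[[0, 0, 0], [0, 0, 0], [0, 0, 0], [0, 0, 0], [0, 0, 0], [0, 0, 0], [0, 0, 0], [0, 0, 0], [0, 0, 0], [0, 0, 0]]
dist/row 0.00027135436242310267
```

```bash
python3 look.py c scene top
python3 - <<'E'
import cv2,numpy as np
s=cv2.imread('pics/c_scene.png');t=cv2.imread('pics/c_top.png')
a=cv2.resize(s[110:230,290:410],None,fx=3.3,fy=5,interpolation=cv2.INTER_CUBIC)
b=cv2.resize(t[150:270,310:430],None,fx=3.3,fy=5,interpolation=cv2.INTER_CUBIC)
a=cv2.resize(s[110:230,290:410],(400,400));b=cv2.resize(t[150:270,310:430],(400,400))
cv2.imwrite('pics/c_both.png',np.hstack([a,b]))
E
```

```text
(no output)
```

View pics/c_both.png

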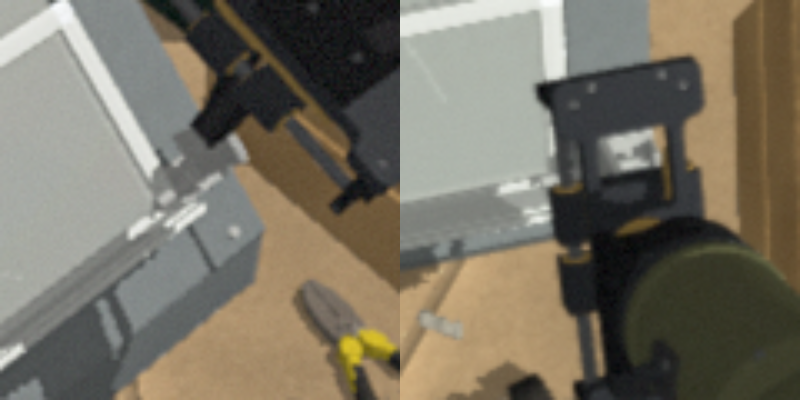

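The shut fingertip stands just left of the tab and overlaps its uphill outer part (crop 205,130), which agrees with the computed pose. Now I'll go slightly lower and push right.

Call:
play_rows:
  translation:
    - [0,1.5,-2]
    - [0,1.5,-2]
    - [3,0,0]
    - [3,0,0]
    - [3,0,0]
    - [3,0,0]
    - [3,0,0]
    - [3,0,0]
    - [3,0,0]
    - [3,0,0]
  turn:
    - [0,0,0]
    - [0,0,0]
    - [0,0,0]
    - [0,0,0]
    - [0,0,0]
    - [0,0,0]
    - [0,0,0]
    - [0,0,0]
    - [0,0,0]
    - [0,0,0]
  fingers: [-1,-1,-1,-1,-1,-1,-1,-1,-1,-1]

```text
time: 4.47
position: [0.4839, 0.1552, 0.12]
tool_rot: [-0.933, 0.791, -1.228]
ft_force: [-0.1, -0.3, -0.3]
grip_width: 0.005
```

Run:
```python
from plan import *
status();print(ctrl.get_state()['joint_positions'])
```

```text
t 4.47 s,y,n mm [  68.7 -127.6   37.4] roterr [ 0.35  -0.01  -0.002] F sbn [ 0.2  0.1 -0.4] grip 0.005
[-0.45989009 -0.27763769  0.01011241  2.27703316  0.16715078  0.72668372
 -0.3772718 ]
```

```bash
cat > look2.sh <<'E'
python3 look.py $1 scene top
python3 - <<'E'
import cv2,numpy as np
s=cv2.imread('pics/$1_scene.png');t=cv2.imread('pics/$1_top.png')
a=cv2.resize(s[110:230,290:410],(400,400),interpolation=cv2.INTER_CUBIC);b=cv2.resize(t[150:270,310:430],(400,400),interpolation=cv2.INTER_CUBIC)
cv2.imwrite('pics/$1_both.png',np.hstack([a,b]))
E
E
bash look2.sh d
```

```text
(no output)
```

View pics/d_both.png

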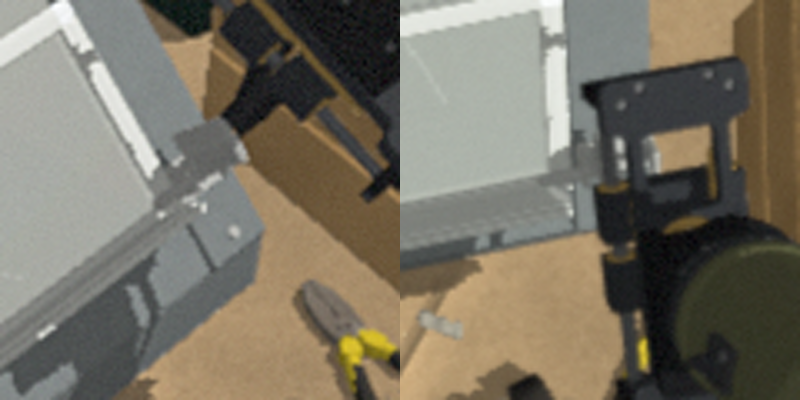

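Run:
```python
from plan import *
st,X,R=cur()
for nm,o in(('tcp',[0,0,0]),('c++',[.0095,0,.015]),('c--',[-.0095,0,-.015]),('c+-',[.0095,0,-.015]),('c-+',[-.0095,0,.015]),('up50',[0,-.05,0])):
    Y=X+R@np.array(o);print(nm,tof(Y),(proj('scene',Y)-[290,110])*3.333,(proj('top',Y)-[310,150])*3.333+[400,0])
for s,n in((54,16),(54,60),(84,16),(84,60)):
    Y=W(p,face(s/1e3,-.124,n/1e3));print('tab',s,n,(proj('scene',Y)-[290,110])*3.333,(proj('top',Y)-[310,150])*3.333+[400,0])
```

```text
tcp [  68.6 -127.9   37.4] [214.74677162 148.50702165] [612.33281277 174.63932437]
c++ [  82.6 -137.6   32.2] [208.25533236 121.88001574] [625.40392656 147.38870256]
c-- [  54.6 -118.2   42.5] [221.32266707 175.48045543] [599.37440825 201.6549702 ]
c+- [  54.4 -137.2   42.5] [242.27361209 160.21819714] [630.81191624 195.78067052]
c-+ [  82.8 -118.6   32.2] [187.07960353 136.73614437] [593.67347936 153.29178296]
up50 [  85.8 -128.1   84.3] [252.32025199 103.55983918] [635.96084897 198.01917995]
tab 54 16 [200.08585461 180.82730295] [596.40962488 175.02464436]
tab 54 60 [247.40436158 165.46101137] [617.46367007 218.1668065 ]
tab 84 16 [175.33752495 136.74880085] [594.98928305 134.5884142 ]
tab 84 60 [221.98611754 119.68778291] [616.3954842  177.07678258]
```

Run:
```python
import cv2,numpy as np
s=cv2.imread('pics/a_scene.png');t=cv2.imread('pics/a_top.png')
a=cv2.resize(s[110:230,290:410],(400,400),interpolation=cv2.INTER_CUBIC);b=cv2.resize(t[150:270,310:430],(400,400),interpolation=cv2.INTER_CUBIC)
cv2.imwrite('pics/a_both.png',np.hstack([a,b]))
```

```text
(no output)
```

View pics/a_both.png

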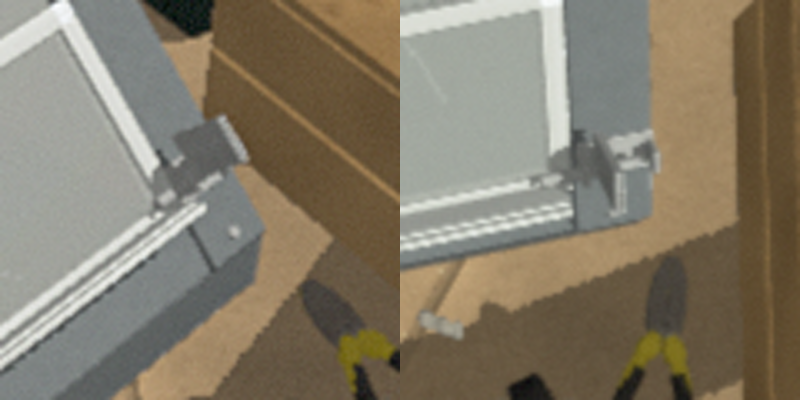

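Run:
```python
import cv2,numpy as np
r=[]
for k in 'acd':
    s=cv2.imread(f'pics/{k}_scene.png');r.append(cv2.resize(s[135:185,330:375],(265,294),interpolation=cv2.INTER_CUBIC))
q=[]
for k in 'acd':
    s=cv2.imread(f'pics/{k}_top.png');q.append(cv2.resize(s[175:230,350:400],(265,294),interpolation=cv2.INTER_CUBIC))
im=np.vstack([np.hstack(r),np.hstack(q)])
im=np.clip(im.astype(float)*1.6,0,255).astype('uint8')
cv2.imwrite('pics/cmp1.png',im)
```

```text
(no output)
```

View pics/cmp1.png

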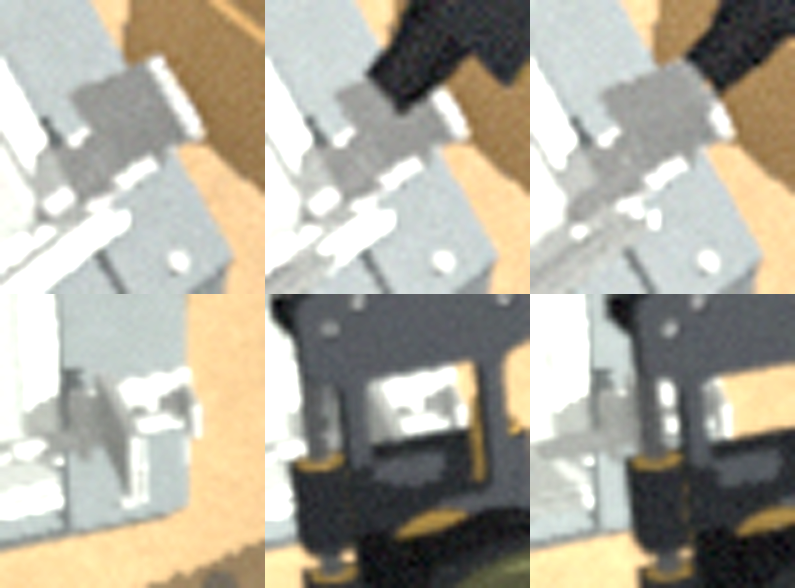

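Run:
```python
from plan import *
import cv2
# poses: b, c, d
P={'b':([.49606763,.1929198,.13227624],[-0.832,0.654,-1.309]),'c':([.4824,.1789,.1251],[-0.933,0.793,-1.228]),'d':([.4839,.1552,.12],[-0.933,0.791,-1.228])}
r=[]
for k,(X,v) in P.items():
    R=Ro.from_rotvec(v).as_matrix();X=np.array(X);row=[]
    for n,(x0,y0) in(('scene',(315,80)),('top',(330,150))):
        im=cv2.imread(f'pics/{k}_{n}.png')[y0:y0+100,x0:x0+90];im=cv2.resize(im,None,fx=2.9,fy=2.9,interpolation=cv2.INTER_CUBIC);im=np.clip(im*1.5,0,255).astype('uint8')
        def pt(o): return tuple(int(a) for a in (proj(n,X+R@np.array(o))-[x0,y0]+.5)*2.9)
        def rect(y,hx,hz,c):
            q=np.array([pt([a*hx,y,b*hz]) for a,b in((1,1),(1,-1),(-1,-1),(-1,1))]);cv2.polylines(im,[q],True,c,1)
        rect(0,.0095,.015,(0,0,255));rect(-.07,.0375,.095,(255,255,0));rect(-.02,.0095,.015,(0,255,0));cv2.line(im,pt([0,0,0]),pt([0,-.15,0]),(255,0,255),1)
        row.append(im)
    r.append(np.vstack(row))
cv2.imwrite('pics/tcp1.png',np.hstack(r))
```

```text
(no output)
```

View pics/tcp1.png

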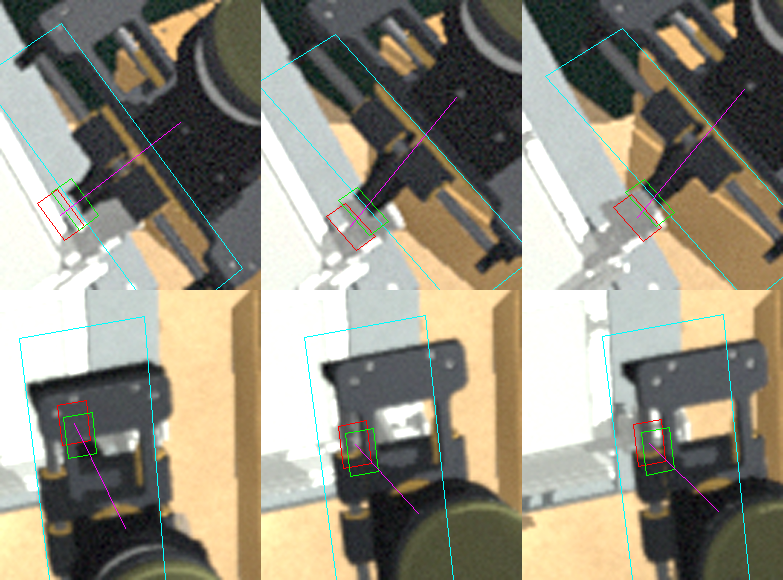

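The picture shows the fingertip passing over the top of the tab: its blunt end is at the tab's outer edge, and there's no force. The visible tip sits about 23 mm behind the reported TCP along the finger axis. I'll go back left, then lower in small steps while watching the force.

Call:
play_rows:
  translation:
    - [-6,0,0]
    - [-6,0,0]
    - [-6,0,0]
    - [-6,0,0]
    - [-6,0,0]
    - [0,3,0]
    - [0,3,0]
    - [0,3,0]
    - [0,3,0]
    - [0,3,0]
  turn:
    - [0,0,0]
    - [0,0,0]
    - [0,0,0]
    - [0,0,0]
    - [0,0,0]
    - [0,0,0]
    - [0,0,0]
    - [0,0,0]
    - [0,0,0]
    - [0,0,0]
  fingers: [-1,-1,-1,-1,-1,-1,-1,-1,-1,-1]

```text
time: 5.4
position: [0.4848, 0.1859, 0.1061]
tool_rot: [-0.933, 0.792, -1.229]
ft_force: [0.8, 0.8, 0.2]
grip_width: 0.003
```

```bash
python3 - <<'E'
from plan import *
status();print(ctrl.get_state()['joint_positions'])
E
bash look2.sh e
```

```text
t 5.4 s,y,n mm [ 63.5 -97.7  22.9] roterr [ 0.351 -0.011 -0.001] F sbn [-0.6  0.5  0.8] grip 0.003
[-0.47027226 -0.22427174 -0.04955141  2.26723051  0.19783461  0.69451086
 -0.47379183]
```

View pics/e_both.png

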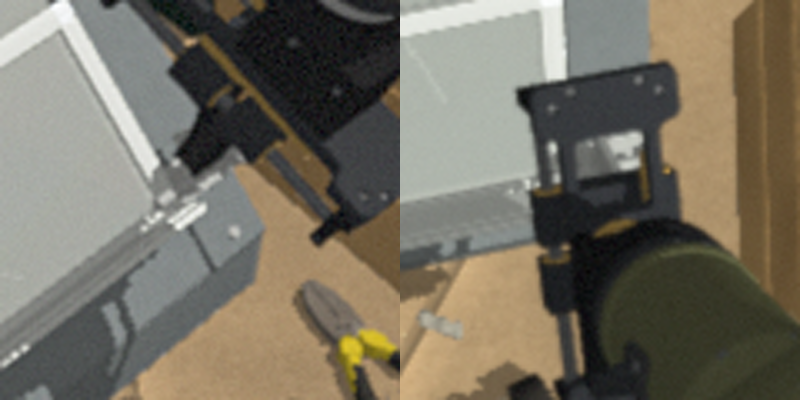

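The finger now covers the tab in the scene crop, with its tip at (190,160). I'll go 8 mm deeper, then push right.

Call:
play_rows:
  translation:
    - [0,4,0]
    - [0,4,0]
    - [3,0,0]
    - [3,0,0]
    - [3,0,0]
    - [3,0,0]
    - [3,0,0]
    - [3,0,0]
    - [3,0,0]
    - [3,0,0]
  turn:
    - [0,0,0]
    - [0,0,0]
    - [0,0,0]
    - [0,0,0]
    - [0,0,0]
    - [0,0,0]
    - [0,0,0]
    - [0,0,0]
    - [0,0,0]
    - [0,0,0]
  fingers: [-1,-1,-1,-1,-1,-1,-1,-1,-1,-1]

```text
time: 6.33
position: [0.4924, 0.1636, 0.0994]
tool_rot: [-0.932, 0.791, -1.228]
ft_force: [-0.8, 2.3, -0.5]
grip_width: 0.009
```

```bash
python3 - <<'E'
from plan import *
status();print(ctrl.get_state()['joint_positions'])
E
bash look2.sh f
```

```text
t 6.33 s,y,n mm [  61.1 -120.9   15.8] roterr [ 0.35  -0.01  -0.002] F sbn [-2.4  0.  -0.6] grip 0.009
[-0.45562348 -0.22392908 -0.00266561  2.28200093  0.17857735  0.66904852
 -0.40079956]
```

View pics/f_both.png

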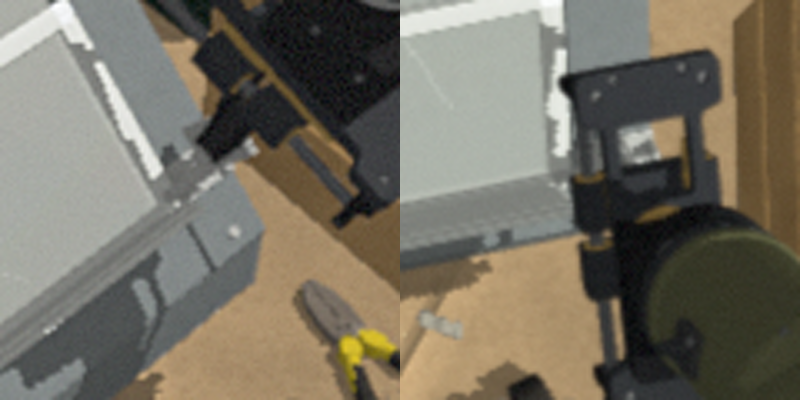

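There's now about 2.4 N opposing the push, and the tab's right edge has shifted right from about (235,145) to (250,150). Continuing.

Call:
play_rows:
  translation:
    - [2,0,0]
    - [2,0,0]
    - [2,0,0]
    - [2,0,0]
    - [2,0,0]
    - [2,0,0]
    - [2,0,0]
    - [2,0,0]
    - [2,0,0]
    - [0,0,0]
  turn:
    - [0,0,0]
    - [0,0,0]
    - [0,0,0]
    - [0,0,0]
    - [0,0,0]
    - [0,0,0]
    - [0,0,0]
    - [0,0,0]
    - [0,0,0]
    - [0,0,0]
  fingers: [-1,-1,-1,-1,-1,-1,-1,-1,-1,-1]

```text
time: 7.27
position: [0.4954, 0.1474, 0.0994]
tool_rot: [-0.931, 0.791, -1.226]
ft_force: [-0.0, 7.8, -1.0]
grip_width: 0.001
```

Run:
```python
from plan import *
status();print(ctrl.get_state()['joint_positions'])
```

```text
t 7.27 s,y,n mm [  61.1 -137.4   15.8] roterr [ 0.349 -0.01  -0.004] F sbn [-7.6  1.7  0.2] grip 0.001
[-0.44660596 -0.23370602  0.03212121  2.28940152  0.15973743  0.66442011
 -0.3435554 ]
```

Call:
play_rows:
  translation:
    - [1,0,0]
    - [1,0,0]
    - [1,0,0]
    - [1,0,0]
    - [0,0,0]
    - [0,0,0]
    - [0,0,0]
    - [0,0,0]
    - [0,0,0]
    - [0,0,0]
  turn:
    - [0,0,0]
    - [0,0,0]
    - [0,0,0]
    - [0,0,0]
    - [0,0,0]
    - [0,0,0]
    - [0,0,0]
    - [0,0,0]
    - [0,0,0]
    - [0,0,0]
  fingers: [-1,-1,-1,-1,-1,-1,-1,-1,-1,-1]

```text
time: 8.1
position: [0.4956, 0.1468, 0.0995]
tool_rot: [-0.93, 0.79, -1.222]
ft_force: [-2.1, 15.5, -1.4]
grip_width: 0.008
```

```bash
python3 - <<'E'
from plan import *
status()
E
bash look2.sh g
```

```text
t 8.1 s,y,n mm [  61.3 -138.    15.8] roterr [ 0.348 -0.009 -0.008] F sbn [-15.6   1.5  -0.5] grip 0.008
```

View pics/g_both.png

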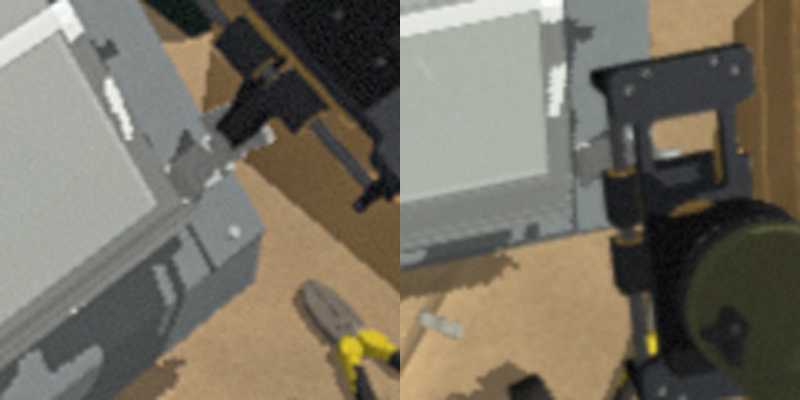

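End stop reached: 15.6 N with no further travel, bolt drawn. Now I'll back off left and retract.

Call:
play_rows:
  translation:
    - [-3,0,0]
    - [-3,0,0]
    - [-3,0,0]
    - [0,-4,0]
    - [0,-4,0]
    - [0,-4,0]
    - [0,-4,0]
    - [0,-4,0]
    - [0,-4,0]
    - [0,-4,0]
  turn:
    - [0,0,0]
    - [0,0,0]
    - [0,0,0]
    - [0,0,0]
    - [0,0,0]
    - [0,0,0]
    - [0,0,0]
    - [0,0,0]
    - [0,0,0]
    - [0,0,0]
  fingers: [-1,-1,-1,-1,-1,-1,-1,-1,-1,-1]

```text
time: 9.03
position: [0.4828, 0.1481, 0.125]
tool_rot: [-0.933, 0.791, -1.228]
ft_force: [-0.2, 0.1, 0.4]
grip_width: 0.005
```

Run:
```python
from plan import *
status();print(ctrl.get_state()['joint_positions'])
plan(W(p,face(.020,.020,.041)),10,lean(.36))
```

```text
t 9.03 s,y,n mm [  70.5 -134.4   42.5] roterr [ 0.35  -0.01  -0.002] F sbn [-0.1 -0.4  0.1] grip 0.005
[-0.42470448 -0.29158376 -0.00494871  2.2766371   0.14668709  0.73748783
 -0.34363341]
turn/row [-0.001 -0.001 -0.   ]
[[-15, 2, -5], [-15, 2, -5], [-15, 2, -5], [-15, 2, -5], [-15, 2, -5], [-15, 2, -5], [-15, 2, -5], [-15, 2, -5], [-15, 2, -5], [-15, 2, -5]]
dist/row 0.016251718207001085
```

Call:
play_rows:
  translation:
    - [-22,0,0]
    - [-22,0,0]
    - [-22,0,0]
    - [-22,0,0]
    - [-22,0,0]
    - [-22,0,0]
    - [-22,0,0]
    - [0,4,-12]
    - [0,4,-12]
    - [0,4,-12]
  turn:
    - [0,0,0]
    - [0,0,0]
    - [0,0,0]
    - [0,0,0]
    - [0,0,0]
    - [0,0,0]
    - [0,0,0]
    - [0,0,0]
    - [0,0,0]
    - [0,0,0]
  fingers: [-1,-1,-1,-1,-1,-1,-1,-1,-1,-1]

```text
time: 9.87
position: [0.428, 0.2945, 0.0986]
tool_rot: [-0.934, 0.791, -1.229]
ft_force: [0.7, -0.6, -1.3]
grip_width: 0.007
```

```bash
python3 - <<'E'
from plan import *
status();print(ctrl.get_state()['joint_positions'])
plan(W(p,face(.020,.020,.041)),10,lean(.36))
E
python3 look.py h scene top;  python3 - <<'P'
import cv2,numpy as np
s=cv2.imread('pics/h_scene.png');t=cv2.imread('pics/h_top.png')
cv2.imwrite('pics/h_both.png',np.hstack([cv2.resize(s[100:280,210:390],(400,400),interpolation=cv2.INTER_CUBIC),cv2.resize(t[140:280,230:410],(400,311),interpolation=cv2.INTER_CUBIC)[:400].copy() if 0 else cv2.resize(t[100:280,230:410],(400,400),interpolation=cv2.INTER_CUBIC)]))
P
```

```text
t 9.87 s,y,n mm [32.7 19.6 43.2] roterr [ 0.351 -0.01  -0.001] F sbn [ 0.7  1.3 -0.6] grip 0.007
[-0.50812589 -0.16964727 -0.32273289  2.23339924  0.30338807  0.73992816
 -0.8532294 ]
turn/row [-0.001 -0.001 -0.   ]
[[0, 1, -1], [0, 1, -1], [0, 1, -1], [0, 1, -1], [0, 1, -1], [0, 1, -1], [0, 1, -1], [0, 1, -1], [0, 1, -1], [0, 1, -1]]
dist/row 0.0012848153427738281
```

View pics/h_both.png

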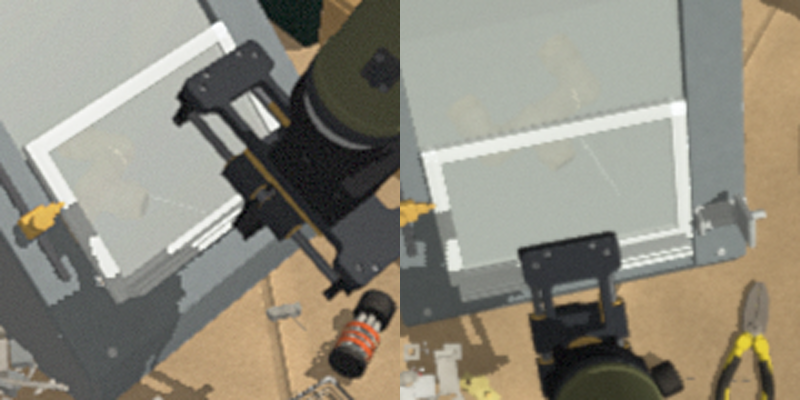

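```bash
python3 - <<'E'
from plan import *
st,X,R=cur()
for o in([0,0,0],[0,-.023,0],[0,-.023,.01],[0,-.023,-.01]):
    Y=X+R@np.array(o);print(o,tof(Y),proj('scene',Y),(proj('scene',Y)-[210,100])*2.222)
for e in ([0,-.07,-.095],[.037,-.07,-.095],[-.037,-.07,-.095]):print('body low',X+R@np.array(e))
Y=R.T@(W(p,face(0,.02,-.008))-X);print('to final, tool mm',Y*1e3)
Y=R.T@(W(p,face(.019,.02,.043))-X);print('to pre, tool mm',Y*1e3)
E
python3 - <<'E'
import cv2
s=cv2.imread('pics/h_scene.png')
cv2.imwrite('pics/h_z.png',cv2.resize(s[160:250,260:380],(800,600),interpolation=cv2.INTER_CUBIC))
E
```

```text
[0, 0, 0] [30.2 18.2 43.2] [315.08548579 210.35643563] [233.49994942 245.21199997]
[0, -0.023, 0] [38.2 18.2 64.7] [319.66252294 204.97814674] [243.67012598 233.26144205]
[0, -0.023, 0.01] [47.5 18.1 61.3] [315.9672602  200.70728785] [235.45925216 223.7715936 ]
[0, -0.023, -0.01] [28.8 18.3 68.2] [323.36854822 209.26144458] [251.90491413 242.77892987]
body low [0.31275748 0.27262242 0.12073587]
body low [0.31921074 0.23618986 0.12058108]
body low [0.30630423 0.30905498 0.12089066]
to final, tool mm [ -1.68969922  58.461158   -10.58479062]
to pre, tool mm [ -1.72270333   4.0370907  -10.44404289]
```

View pics/h_z.png

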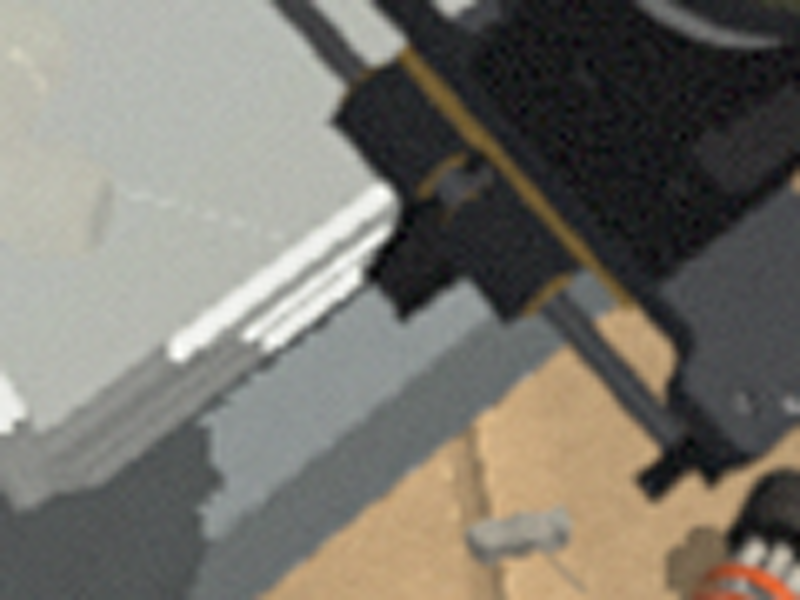

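The top crop shows the bolt tab drawn out past its old place, at (740,215). The scene view shows the fingertip over the lip, about 21 mm behind the nominal TCP, as I estimated. Planning the drop below the lip.

Run:
```python
from plan import *
plan(W(p,face(.023,.020,.041)),4,lean(.25))
# then descend: simulate
print('then along tool y', 45)
```

```text
turn/row [ 0.026 -0.002 -0.   ]
[[0, 1, -1], [0, 1, -2], [0, 1, -2], [0, 1, -2]]
dist/row 0.001929649860855161
then along tool y 45
```

Call:
play_rows:
  translation:
    - [0,1,-2]
    - [0,1,-2]
    - [0,1,-2]
    - [0,1,-2]
    - [0,5,0]
    - [0,5,0]
    - [0,5,0]
    - [0,5,0]
    - [0,5,0]
    - [0,5,0]
  turn:
    - [0.026,-0.002,0]
    - [0.026,-0.002,0]
    - [0.026,-0.002,0]
    - [0.026,-0.002,0]
    - [0,0,0]
    - [0,0,0]
    - [0,0,0]
    - [0,0,0]
    - [0,0,0]
    - [0,0,0]
  fingers: [-1,-1,-1,-1,-1,-1,-1,-1,-1,-1]

```text
time: 10.8
position: [0.4393, 0.2972, 0.066]
tool_rot: [-0.853, 0.715, -1.253]
ft_force: [0.5, 0.9, -0.3]
grip_width: 0.011
```

```bash
python3 look.py i scene top
python3 - <<'E'
from plan import *
import cv2
status();st,X,R=cur();print(st['joint_positions'])
Y=X+R@np.array([0,-.021,0]);print(tof(Y),(proj('scene',Y)-[260,160])*6.667,'body low',X+R@np.array([0,-.07,-.095]))
s=cv2.imread('pics/i_scene.png')
cv2.imwrite('pics/i_z.png',cv2.resize(s[160:250,260:380],(800,600),interpolation=cv2.INTER_CUBIC))
E
```

```text
t 10.9 s,y,n mm [16.9 19.7 11.9] roterr [ 0.248 -0.003 -0.002] F sbn [ 0.2 -0.2 -0.2] grip 0.01
[-0.46967565 -0.13914012 -0.41126523  2.32710003  0.52793691  0.58433926
 -1.0997582 ]
[22.1 19.6 32.2] [356.0821226  368.81181364] body low [0.32328744 0.27538483 0.07687288]
```

View pics/i_z.png

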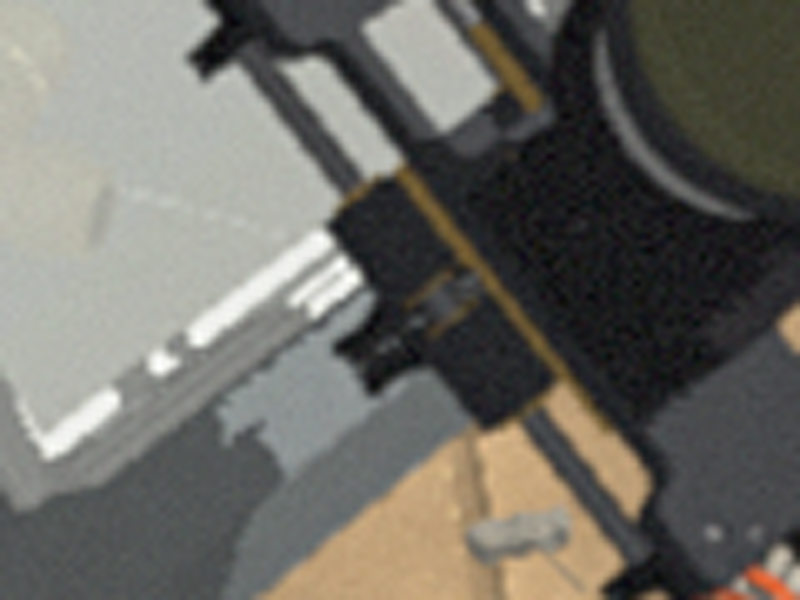

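The finger is now below the lip, tip at (355,370) in the zoom, exactly where the 21 mm offset predicts. Going 16 mm deeper, then pushing up the slope.

Call:
play_rows:
  translation:
    - [0,4,0]
    - [0,4,0]
    - [0,4,0]
    - [0,4,0]
    - [0,-0.5,2]
    - [0,-0.5,2]
    - [0,-0.5,2]
    - [0,-0.5,2]
    - [0,-0.5,2]
    - [0,-0.5,2]
  turn:
    - [0,0,0]
    - [0,0,0]
    - [0,0,0]
    - [0,0,0]
    - [0,0,0]
    - [0,0,0]
    - [0,0,0]
    - [0,0,0]
    - [0,0,0]
    - [0,0,0]
  fingers: [-1,-1,-1,-1,-1,-1,-1,-1,-1,-1]

```text
time: 11.73
position: [0.4545, 0.3002, 0.0608]
tool_rot: [-0.854, 0.715, -1.252]
ft_force: [-3.0, 1.3, -3.3]
grip_width: 0.003
```

Run:
```python
from plan import *
status();print(ctrl.get_state()['joint_positions'])
```

```text
t 11.73 s,y,n mm [25.1 20.3 -2.7] roterr [ 0.248 -0.002 -0.003] F sbn [-1.8  0.5 -4.2] grip 0.003
[-0.45473255 -0.09760559 -0.40482808  2.30484119  0.55873571  0.56638161
 -1.10576121]
```

Contact: about 4 N back along the slope. Raising the window 60 mm, then looking.

Call:
play_rows:
  translation:
    - [0,-0.7,3]
    - [0,-1.5,6]
    - [0,-1.5,6]
    - [0,-1.5,6]
    - [0,-1.5,6]
    - [0,-1.5,6]
    - [0,-1.5,6]
    - [0,-1.5,6]
    - [0,-1.5,6]
    - [0,-1.2,5]
  turn:
    - [0,0,0]
    - [0,0,0]
    - [0,0,0]
    - [0,0,0]
    - [0,0,0]
    - [0,0,0]
    - [0,0,0]
    - [0,0,0]
    - [0,0,0]
    - [0,0,0]
  fingers: [-1,-1,-1,-1,-1,-1,-1,-1,-1,-1]

```text
time: 12.57
position: [0.4963, 0.3082, 0.1031]
tool_rot: [-0.852, 0.714, -1.253]
ft_force: [-5.5, 1.1, -1.3]
grip_width: 0.007
```

```bash
python3 - <<'E'
from plan import *
status();print(ctrl.get_state()['joint_positions'])
E
python3 look.py j scene top
```

```text
t 12.57 s,y,n mm [85.1 20.5 -2.9] roterr [ 0.246 -0.003 -0.003] F sbn [-2.1 -2.8 -4.6] grip 0.007
[-0.44042191 -0.08218529 -0.35421056  2.19470102  0.47502947  0.62398988
 -0.95063461]
```

View pics/j_scene.png

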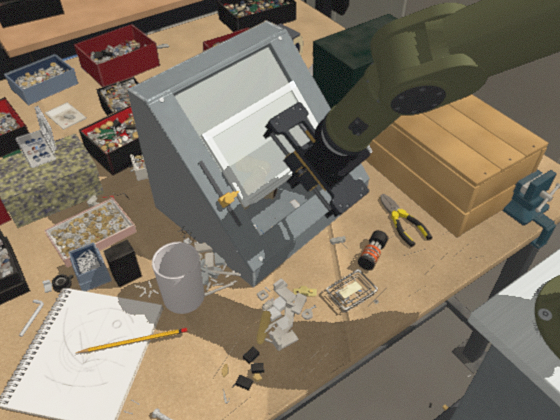

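View pics/j_top.png

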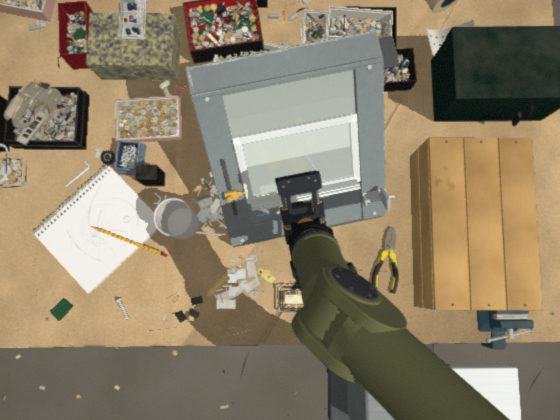

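```bash
cat > zz.py <<'E'
import cv2,sys,numpy as np
k=sys.argv[1]
s=cv2.imread(f'pics/{k}_scene.png')[100:220,190:290];t=cv2.imread(f'pics/{k}_top.png')[110:230,215:315]
f=lambda a:cv2.resize(a,(400,480),interpolation=cv2.INTER_CUBIC)
im=np.hstack([f(s),f(t)]);cv2.imwrite(f'pics/{k}_zz.png',np.clip(im*1.3,0,255).astype('uint8'))
E
python3 zz.py j; python3 zz.py a
python3 - <<'E'
from plan import *
for ds in (0,.05,.055,.06):
    for nm,(s,y,n) in dict(TL=(.185+ds,.113,.011),lipL_outlow=(.040+ds,.106,.036)).items():
        Y=W(p,face(s,y,n));print(ds,nm,(proj('scene',Y)+.5-[190,100])*4,(proj('top',Y)+.5-[215,110])*4+[400,0])
E
```

```text
0 TL [133.15789244 261.72814135] [505.91432784 237.73395872]
0 lipL_outlow [345.19506945 531.81240151] [577.2859744  506.16700029]
0.05 TL [ 71.45281606 160.29419133] [485.33728222 143.86478174]
0.05 lipL_outlow [285.91644961 433.64193451] [560.43532747 427.48837794]
0.055 TL [ 65.2190407  150.04679362] [483.20218156 134.12479543]
0.055 lipL_outlow [279.92826805 423.72499342] [558.69141794 419.34575884]
0.06 TL [ 58.97363333 139.78027462] [481.05242948 124.31797176]
0.06 lipL_outlow [273.92899743 413.7896879 ] [556.93640046 411.15127478]
```

View pics/j_zz.png

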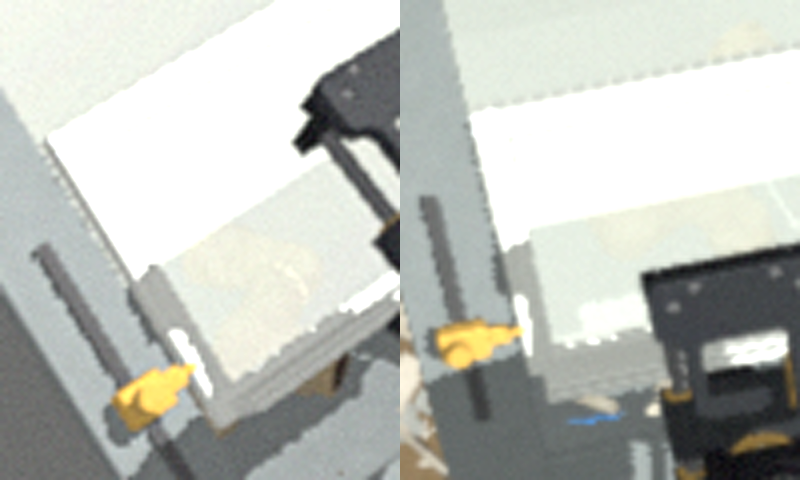

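View pics/a_zz.png

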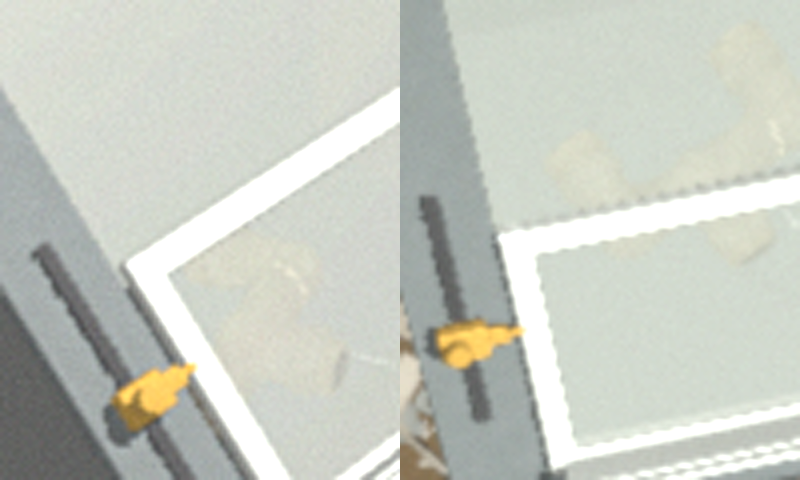

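```bash
cat > fit2.py <<'E'
from geo import *
def z(v,x0,y0,k): return np.array([(v[0]+.5)/k-.5+x0,(v[1]+.5)/k-.5+y0])
obs=[('top',face(0,.165,0),z((97,467),210,135,4.2)),('top',face(0,-.165,0),z((738,337),210,135,4.2)),
('scene',face(0,-.165,0),z((716,236),190,120,4)),
('top',face(.185,.113,.011),z((127,143),210,135,4.2)),('top',face(.185,-.113,.011),z((623,45),210,135,4.2)),
('scene',face(.185,.113,.011),z((127,184),190,120,4)),
('top',face(.040,.106,.036),z((203,422),210,135,4.2)),
('scene',face(.040,-.106,.036),z((648,208),190,120,4)),('scene',face(.040,.106,.036),z((338,450),190,120,4)),
('scene',face(.084,-.124,.060),z((668,100),190,120,4)),('scene',face(.054,-.124,.060),z((695,155),190,120,4)),('top',face(.054,-.127,.060),z((694,333),210,135,4.2))]
f0=lambda p:np.concatenate([proj(n,W(p,b))-u for n,b,u in obs])
# allow per-camera pixel offsets (weak prior 1px)
def f(q):
    o={'scene':q[3:5],'top':q[5:7]}
    return np.concatenate([proj(n,W(q,b))+o[n]-u for n,b,u in obs]+[q[3:]/1.])
r=least_squares(f,[.58,.303,.183,0,0,0,0],loss='soft_l1');q=r.x
print(np.round(q,4));print(np.round(f(q)[:-4].reshape(-1,2),1))
def est(uvs):  # uvs: list (cam,uv), solve s,y,n
    o={'scene':q[3:5],'top':q[5:7]}
    return least_squares(lambda x:np.concatenate([proj(n,W(q,face(*x)))+o[n]-u for n,u in uvs]),[.1,.1,.02])
r=est([('scene',z((196,288),190,120,4)),('top',z((151,242),210,135,4.2))]);print('ptr',r.x,r.fun)
# with y fixed .110
o={'scene':q[3:5],'top':q[5:7]}
for n,u in(('scene',z((196,288),190,120,4)),('top',z((151,242),210,135,4.2))):
  rr=least_squares(lambda x:proj(n,W(q,face(x[0],.110,x[1])))+o[n]-u,[.13,.01]);print('ptr y=.110',n,rr.x)
for n,u in(('scene',z((48,138),190,100,4)),('top',z((71,114),215,110,4))):
  rr=least_squares(lambda x:proj(n,W(q,face(.185+x[0],.113,.011)))+o[n]-u,[.06]);print('ds',n,rr.x,rr.fun)
for n,u in(('scene',z((127,262),190,100,4)),('top',z((100,237),215,110,4))):
  rr=least_squares(lambda x:proj(n,W(q,face(.185+x[0],.113,.011)))+o[n]-u,[.06]);print('ds0',n,rr.x,rr.fun)
E
python3 fit2.py
```

```text
[ 0.5828  0.306   0.1903  0.0128 -0.475  -0.0753  0.2862]
[[-1.2 -0.5]
 [ 0.1 -0.9]
 [ 0.6 -0.4]
 [-0.4  0.3]
 [ 0.8 -0.4]
 [-0.1 -0.8]
 [-0.1  0.8]
 [ 0.7  0.6]
 [ 0.6  0. ]
 [-1.7  0.6]
 [-0.8  0.5]
 [ 0.7  0.3]]
ptr [0.13031976 0.11131163 0.0099226 ] [-0.18934361 -0.02868256  0.16738456  0.13064313]
ptr y=.110 scene [0.129852   0.00791666]
ptr y=.110 top [0.15996507 0.0533558 ]
ds scene [0.06126188] [ 0.55331507 -0.34042743]
ds top [0.06503996] [ 0.09503804 -0.02161846]
ds0 scene [-0.00046131] [ 0.06204569 -0.03817365]
ds0 top [2.47119027e-05] [-0.14765085  0.03358638]
```

Call:
play_rows:
  translation:
    - [0,-0.5,2]
    - [0,-0.5,2]
    - [0,-0.5,2]
    - [0,-0.5,2]
    - [0,-0.5,2]
    - [0,-0.5,2]
    - [0,-0.5,2]
    - [0,-0.5,2]
    - [0,-0.5,2]
    - [0,-0.5,2]
  turn:
    - [0,0,0]
    - [0,0,0]
    - [0,0,0]
    - [0,0,0]
    - [0,0,0]
    - [0,0,0]
    - [0,0,0]
    - [0,0,0]
    - [0,0,0]
    - [0,0,0]
  fingers: [-1,-1,-1,-1,-1,-1,-1,-1,-1,-1]

```text
time: 13.5
position: [0.5102, 0.3099, 0.1168]
tool_rot: [-0.853, 0.714, -1.253]
ft_force: [-3.2, -0.8, -2.8]
grip_width: 0.004
```

```bash
python3 - <<'E'
from plan import *
status()
E
python3 look.py k scene top
python3 - <<'E'
import cv2,numpy as np
s=cv2.imread('pics/k_scene.png')[150:220,210:280];t=cv2.imread('pics/k_top.png')[160:230,215:285]
f=lambda a:cv2.resize(a,(400,400),interpolation=cv2.INTER_CUBIC)
cv2.imwrite('pics/k_p.png',np.clip(np.hstack([f(s),f(t)])*1.2,0,255).astype('uint8'))
E
```

```text
t 13.5 s,y,n mm [104.7  19.7  -3.1] roterr [ 0.247 -0.003 -0.002] F sbn [ 0.2 -0.3 -4.2] grip 0.004
```

View pics/k_p.png

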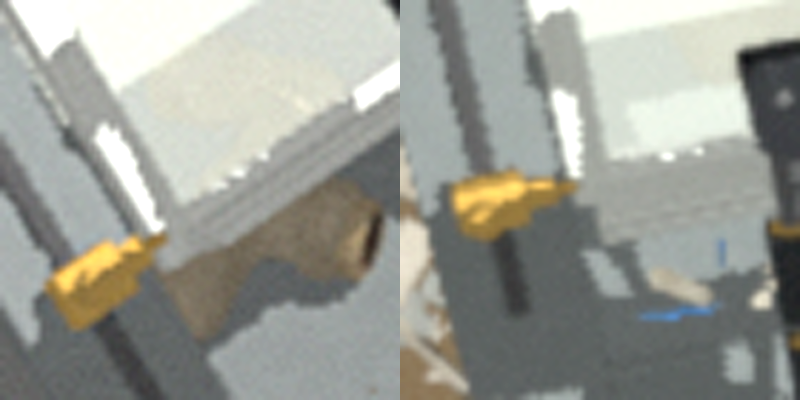

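```bash
cat > ov2.py <<'E'
import sys,cv2
tag=sys.argv[1];dss=[float(a) for a in sys.argv[2:]]
import io,contextlib
with contextlib.redirect_stdout(io.StringIO()): exec(open('fit2.py').read())
out=[]
for n,(x0,y0) in(('scene',(200,120)),('top',(215,130))):
    im=cv2.imread(f'pics/{tag}_{n}.png')[y0:y0+100,x0:x0+80];k=5
    im=np.clip(cv2.resize(im,None,fx=k,fy=k,interpolation=cv2.INTER_CUBIC)*1.2,0,255).astype('uint8')
    def pt(a): return tuple(int(round(v)) for v in (proj(n,W(q,face(*a)))+o[n]-[x0,y0]+.5)*k)
    for ds,c in zip(dss,((0,255,0),(255,0,255))):
        for a,b in(((.04,.106,.036),(.04,-.106,.036)),((.04,.106,.011),(.04,.106,.036)),((.048,.106,.011),(.048,.106,.032)),((.04,.106,.036),(.045,.106,.036)),((.048,.106,.032),(.048,-.1,.032)),((.048,.106,.011),(.185,.113,.011)),((.185,.113,.011),(.185,-.113,.011))):
            cv2.line(im,pt((a[0]+ds,a[1],a[2])),pt((b[0]+ds,b[1],b[2])),c,1)
    cv2.line(im,pt((.1303,.13,.01)),pt((.1303,.106,.01)),(0,0,255),1)
    out.append(im)
cv2.imwrite(f'pics/{tag}_ov2.png',np.hstack(out))
E
python3 ov2.py k .082
```

```text
(no output)
```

View pics/k_ov2.png

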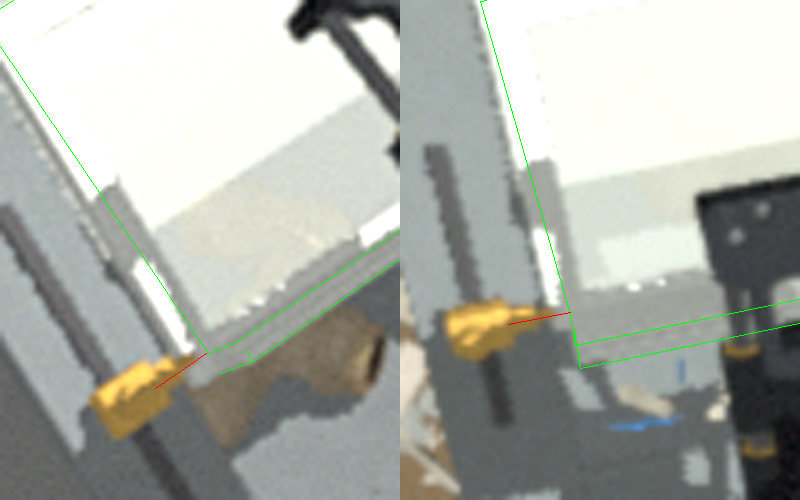

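Run:
```python
import cv2,numpy as np
o=[]
for n,(x0,y0) in(('scene',(195,150)),('top',(220,170))):
    im=cv2.imread(f'pics/k_{n}.png')[y0:y0+60,x0:x0+60].astype(float)
    im=np.clip((im-40)*2.6,0,255).astype('uint8')
    o.append(cv2.resize(im,(400,400),interpolation=cv2.INTER_CUBIC))
cv2.imwrite('pics/k_e.png',np.hstack(o))
o=[]
for n,(x0,y0) in(('scene',(180,100)),('top',(220,100))):
    im=cv2.imread(f'pics/k_{n}.png')[y0:y0+50,x0:x0+50].astype(float)
    im=np.clip((im-110)*1.8,0,255).astype('uint8')
    o.append(cv2.resize(im,(400,400),interpolation=cv2.INTER_CUBIC))
cv2.imwrite('pics/k_e2.png',np.hstack(o))
```

```text
(no output)
```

View pics/k_e.png

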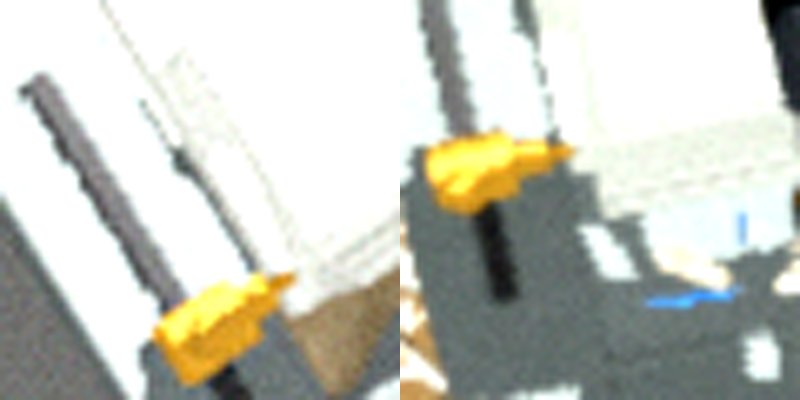

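View pics/k_e2.png

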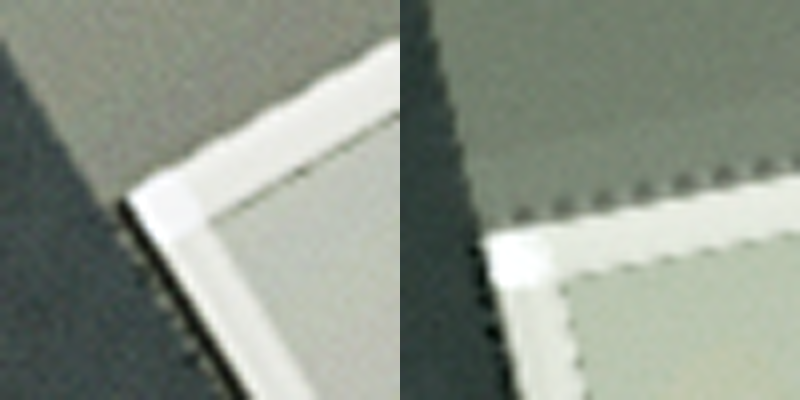

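```bash
python3 - <<'E'
import cv2,numpy as np
o=[]
for n,(x0,y0) in(('scene',(205,145)),('top',(225,148))):
    im=cv2.imread(f'pics/a_{n}.png')[y0:y0+50,x0:x0+50].astype(float)
    im=np.clip((im-110)*1.8,0,255).astype('uint8')
    o.append(cv2.resize(im,(400,400),interpolation=cv2.INTER_CUBIC))
cv2.imwrite('pics/a_e2.png',np.hstack(o))
E
cat >> fit2.py <<'E'
print('--k')
for nm,b,uu in(('TL',(.185,.113,.011),(('scene',(195.4,123.9)),('top',(230.,128.9)))),('lip',(.040,.106,.036),(('scene',(238.1,196.8)),('top',(251.1,202.3))))):
  for n,u in uu:
    rr=least_squares(lambda x:proj(n,W(q,face(b[0]+x[0],b[1],b[2])))+o[n]-np.array(u),[.06]);print(nm,n,rr.x,rr.fun)
E
python3 fit2.py | sed -n '/--k/,$p'
```

```text
--k
TL scene [0.08105883] [ 0.50548347 -0.31099901]
TL top [0.08355687] [ 0.35800517 -0.08143603]
lip scene [0.08527988] [10.9374186  -6.67890313]
lip top [0.08336514] [-0.69937227  0.15556925]
```

View pics/a_e2.png

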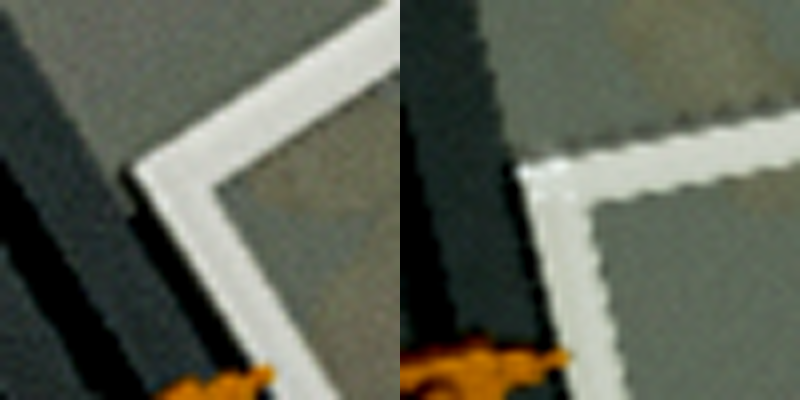

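```bash
cat >> fit2.py <<'E'
print('--p')
ms={'scene':np.array([238.8,191.2]),'top':np.array([245.85,192.05])}
# local pixel correction from TL corner of the closed window
TL={'scene':np.array([220.9,165.2]),'top':np.array([239.7,168.8])}
for loc in(0,1):
  c={n:(TL[n]-proj(n,W(q,face(.185,.113,.011))) if loc else o[n]) for n in ms}
  for y in (None,.110):
    g=(lambda x:np.concatenate([proj(n,W(q,face(x[0],x[2] if y is None else y,x[1])))+c[n]-ms[n] for n in ms]))
    rr=least_squares(g,[.13,.012,.11]);print(loc,y,rr.x,np.round(rr.fun,2),c)
  for n,u in(('scene',(195.4,123.9)),('top',(230.,128.9))):
    rr=least_squares(lambda x:proj(n,W(q,face(.185+x[0],.113,.011)))+c[n]-np.array(u),[.06]);print('  ds_k',n,rr.x,rr.fun)
E
python3 fit2.py | sed -n '/--p/,$p'
```

```text
--p
0 None [0.13078199 0.01015797 0.11070652] [-0.19 -0.03  0.17  0.13] {'scene': array([ 0.01276191, -0.47498559]), 'top': array([-0.07528513,  0.28619386])}
0 0.11 [0.13051086 0.00931236 0.11      ] [-0.02 -0.02  0.51 -0.07] {'scene': array([ 0.01276191, -0.47498559]), 'top': array([-0.07528513,  0.28619386])}
  ds_k scene [0.08105883] [ 0.50548347 -0.31099901]
  ds_k top [0.08355687] [ 0.35800517 -0.08143603]
1 None [0.13132044 0.01178936 0.11083973] [-0.39 -0.06  0.34  0.27] {'scene': array([-0.38200107, -0.13055217]), 'top': array([0.14481646, 0.16640057])}
1 0.11 [0.13099896 0.01078632 0.11      ] [-0.19 -0.05  0.76  0.03] {'scene': array([-0.38200107, -0.13055217]), 'top': array([0.14481646, 0.16640057])}
  ds_k scene [0.08120133] [ 0.06539555 -0.04023465]
  ds_k top [0.08342633] [ 0.59318723 -0.13493329]
```

Estimate: the window is 82.3 mm up and the pointer level is about 87 mm. Pushing 4 mm more, then backing off to look.

Call:
play_rows:
  translation:
    - [0,-0.25,1]
    - [0,-0.25,1]
    - [0,-0.25,1]
    - [0,-0.25,1]
    - [0,0,0]
    - [0,0,0]
    - [0,0.7,-3]
    - [0,0.7,-3]
    - [0,1.2,-5]
    - [0,1.2,-5]
  turn:
    - [0,0,0]
    - [0,0,0]
    - [0,0,0]
    - [0,0,0]
    - [0,0,0]
    - [0,0,0]
    - [0,0,0]
    - [0,0,0]
    - [0,0,0]
    - [0,0,0]
  fingers: [-1,-1,-1,-1,-1,-1,-1,-1,-1,-1]

```text
time: 14.43
position: [0.5016, 0.309, 0.1087]
tool_rot: [-0.851, 0.713, -1.253]
ft_force: [0.4, 0.6, 0.6]
grip_width: 0.007
```

Call:
play_rows:
  translation:
    - [0,-6,0]
    - [0,-6,0]
    - [0,-6,0]
    - [0,-6,0]
    - [0,-6,0]
    - [0,-6,0]
    - [0,-6,0]
    - [20,0,0]
    - [20,0,0]
    - [20,0,0]
  turn:
    - [0,0,0]
    - [0,0,0]
    - [0,0,0]
    - [0,0,0]
    - [0,0,0]
    - [0,0,0]
    - [0,0,0]
    - [0,0,0]
    - [0,0,0]
    - [0,0,0]
  fingers: [-1,-1,-1,-1,-1,-1,-1,-1,-1,-1]

```text
time: 15.27
position: [0.491, 0.2452, 0.1446]
tool_rot: [-0.852, 0.713, -1.252]
ft_force: [1.1, 0.2, 0.2]
grip_width: 0.006
```

```bash
python3 - <<'E'
from plan import *
status();print(ctrl.get_state()['joint_positions'])
E
python3 look.py l scene top
python3 - <<'E'
import cv2,numpy as np
o=[]
for n,(x0,y0) in(('scene',(175,95)),('top',(215,95))):
    im=cv2.imread(f'pics/l_{n}.png')[y0:y0+50,x0:x0+50].astype(float)
    im=np.clip((im-110)*1.8,0,255).astype('uint8')
    o.append(cv2.resize(im,(400,400),interpolation=cv2.INTER_CUBIC))
cv2.imwrite('pics/l_e2.png',np.hstack(o))
o=[]
for n,(x0,y0) in(('scene',(195,150)),('top',(220,165))):
    im=cv2.imread(f'pics/l_{n}.png')[y0:y0+60,x0:x0+60].astype(float)
    im=np.clip((im-20)*1.8,0,255).astype('uint8')
    o.append(cv2.resize(im,(400,400),interpolation=cv2.INTER_CUBIC))
cv2.imwrite('pics/l_e.png',np.hstack(o))
E
```

```text
t 15.27 s,y,n mm [102.6 -40.4  38.3] roterr [ 0.246 -0.002 -0.003] F sbn [0.  0.7 0.9] grip 0.006
[-0.43331772 -0.2432435  -0.2318346   2.23693475  0.29814684  0.67837785
 -0.67826243]
```

View pics/l_e2.png

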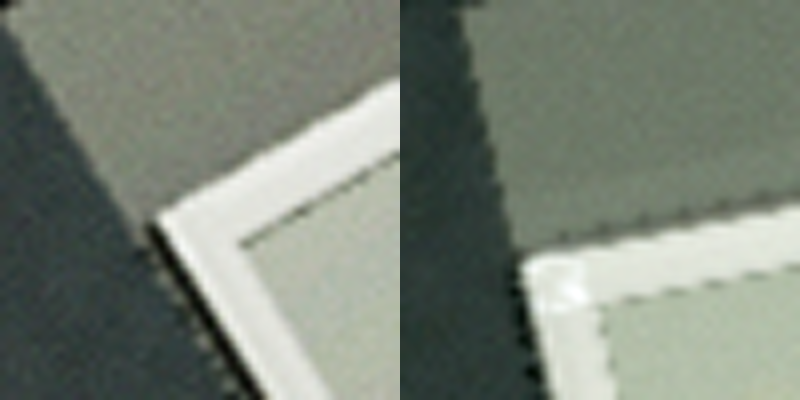

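View pics/l_e.png

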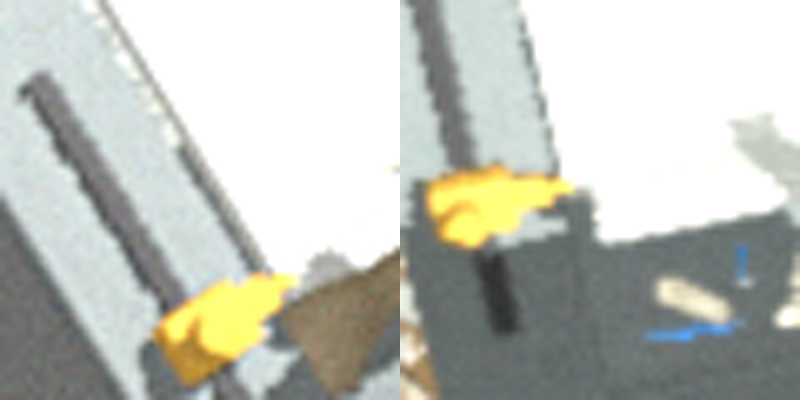

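View pics/l_scene.png

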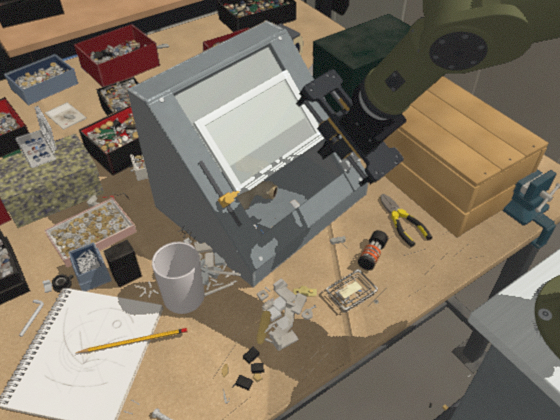

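```bash
sed -i "s/for n,u in(('scene',(195.4,123.9)),('top',(230.,128.9))):\$/for n,u in(('scene',(195.4,123.9)),('top',(230.,128.9)),('scene',(193.9,121.8)),('top',(229.56,126.8))):/" fit2.py; python3 fit2.py | grep ds_k; python3 ov2.py l .0865
python3 - <<'E'
import cv2,numpy as np
o=[]
for n,(x0,y0) in(('scene',(215,165)),('top',(230,170))):
    im=cv2.imread(f'pics/l_{n}.png')[y0:y0+45,x0:x0+45].astype(float)
    im=(255*(np.clip(im/255,0,1)**.8)).astype('uint8')
    o.append(cv2.resize(im,(400,400),interpolation=cv2.INTER_CUBIC))
cv2.imwrite('pics/l_e3.png',np.hstack(o))
E
```

```text
ds_k scene [0.08105883] [ 0.50548347 -0.31099901]
  ds_k top [0.08355687] [ 0.35800517 -0.08143603]
  ds_k scene [0.08529727] [ 0.65634941 -0.40381937]
  ds_k top [0.0876637] [ 0.32216897 -0.07328431]
  ds_k scene [0.08120133] [ 0.06539555 -0.04023465]
  ds_k top [0.08342633] [ 0.59318723 -0.13493329]
  ds_k scene [0.08543954] [ 0.2162615  -0.13305502]
  ds_k top [0.0875339] [ 0.55735103 -0.12678157]
```

View pics/l_e3.png

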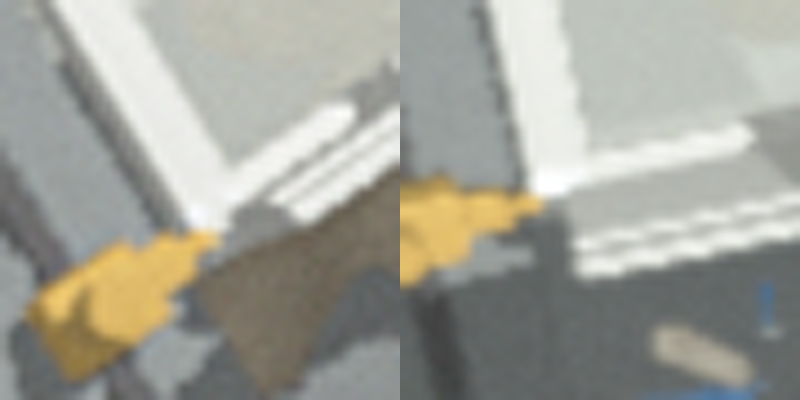

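View pics/l_ov2.png

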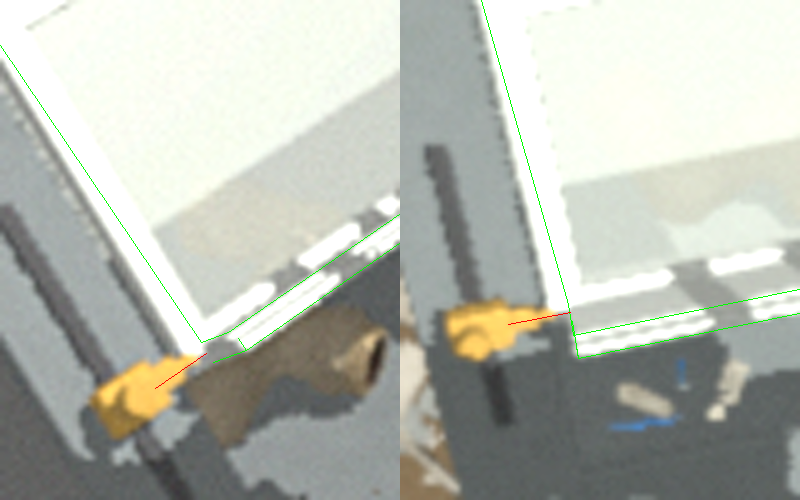

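```bash
cat >> fit2.py <<'E'
print('--l')
for nm,b,n,u in(('lo',(.040,.106,.036),'top',(249.8,200.5)),('lo',(.040,.106,.036),'scene',(248.3,189.5)),('hi',(.048,.106,.032),'scene',(244.9,186.5)),('hi',(.048,.106,.032),'top',(249.6,195.2))):
  rr=least_squares(lambda x:proj(n,W(q,face(b[0]+x[0],x[1],b[2])))+o[n]-np.array(u),[.06,.1]);print(nm,n,rr.x,rr.fun)
for ms in ({'scene':np.array([239.,191.5]),'top':np.array([245.9,192.4])},):
    rr=least_squares(lambda x:np.concatenate([proj(n,W(q,face(*x)))+o[n]-ms[n] for n in ms]),[.13,.11,.01]);print('ptr',rr.x,rr.fun)
E
python3 fit2.py | sed -n '/--l/,$p'
```

```text
--l
lo top [0.08804754 0.1063038 ] [-4.51905180e-12 -8.78230821e-12]
lo scene [0.08686829 0.1065875 ] [-8.52651283e-14 -2.84217094e-14]
hi scene [0.08588426 0.10702655] [-2.84217094e-14 -1.70530257e-13]
hi top [0.08921908 0.10463249] [-5.20117283e-12 -1.18234311e-11]
ptr [0.13016217 0.11077637 0.01039606] [-0.16917198 -0.02559077  0.14949216  0.11674008]
```

View pics/l_top.png

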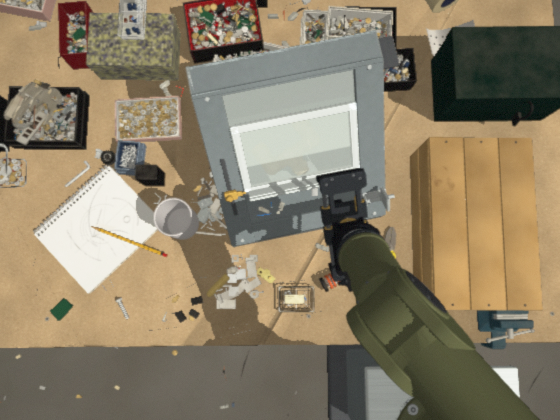

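Run:
```python
import cv2,numpy as np
from plan import *
a=cv2.imread('pics/a_top.png');l=cv2.imread('pics/l_top.png')
f=lambda im:cv2.resize(im[150:320,260:420],(400,425),interpolation=cv2.INTER_CUBIC)
cv2.imwrite('pics/al.png',np.hstack([f(a),f(l)]));status()
```

```text
t 15.37 s,y,n mm [102.1 -43.6  37.9] roterr [ 0.247 -0.006  0.001] F sbn [-1.5  0.7  0.3] grip 0.0
```

View pics/al.png

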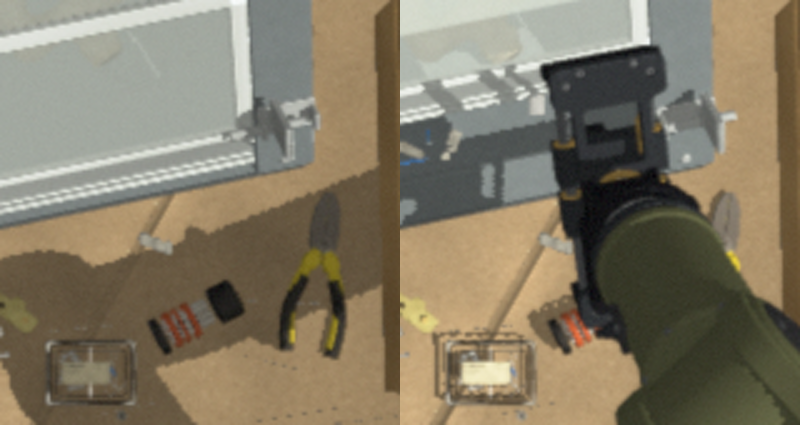

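The tab in the top view has moved right, but my rough scale gives less than 26 mm. I'll measure it precisely before handing in.

Run:
```python
import io,contextlib
with contextlib.redirect_stdout(io.StringIO()): exec(open('fit2.py').read())
import cv2
col={0:(0,255,0),.018:(255,0,0),.026:(255,0,255)}
rows=[]
for n,(x0,y0) in(('scene',(325,130)),('top',(350,170))):
    for tag,dbs in(('a',(0,)),('l',()),('l',(.018,.026))):
        im=cv2.imread(f'pics/{tag}_{n}.png')[y0:y0+52,x0:x0+52];k=5.1
        im=cv2.resize(im,None,fx=k,fy=k,interpolation=cv2.INTER_CUBIC)
        for db in dbs:
            for y in(.124,.130):
                P=np.array([((proj(n,W(q,face(s,-y-db,nn)))+o[n]-[x0,y0]+.5)*k).astype(int) for s,nn in((.054,.016),(.084,.016),(.084,.060),(.054,.060))])
                cv2.polylines(im,[P],True,col[db],1)
        rows.append(im)
cv2.imwrite('pics/l_tab.png',np.vstack([np.hstack(rows[:3]),np.hstack(rows[3:])]))
```

```text
(no output)
```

View pics/l_tab.png

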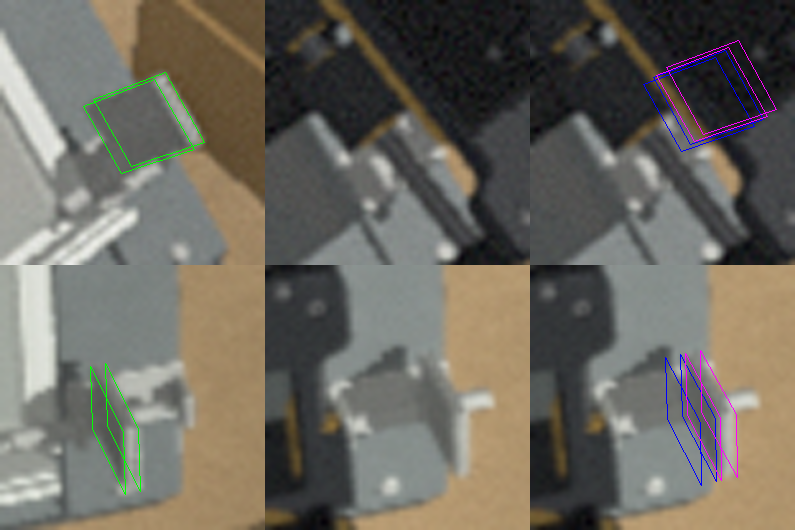

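Call:
play_rows:
  translation:
    - [2,-1,0]
    - [2,-1,0]
    - [2,-1,0]
    - [2,-1,0]
    - [0,0,0]
    - [0,0,0]
    - [0,0,0]
    - [0,0,0]
    - [0,0,0]
    - [0,0,0]
  turn:
    - [0,0,0]
    - [0,0,0]
    - [0,0,0]
    - [0,0,0]
    - [0,0,0]
    - [0,0,0]
    - [0,0,0]
    - [0,0,0]
    - [0,0,0]
    - [0,0,0]
  fingers: [-1,-1,-1,-1,-1,-1,-1,-1,-1,-1]

```text
time: 16.2
position: [0.4904, 0.2374, 0.1473]
tool_rot: [-0.853, 0.714, -1.253]
ft_force: [0.3, -0.4, -0.4]
grip_width: 0.006
```

```bash
python3 look.py m scene
python3 - <<'E'
from plan import *
import cv2
status()
a=cv2.imread('pics/l_scene.png').astype(int);b=cv2.imread('pics/m_scene.png').astype(int)
print(abs(a-b)[100:230,190:280].mean(), abs(a-b)[300:,100:400].mean())
print(ctrl.close_job())
E
```

```text
t 16.25 s,y,n mm [103.2 -48.1  41.6] roterr [ 0.246 -0.002 -0.003] F sbn [ 0.4 -0.4 -0.2] grip 0.007
3.0399430199430197 2.9466666666666668
the job is handed in; nothing more can be done
None
```

The job is handed in: the bolt is drawn to its end stop and the window stands level with the brass pointer, within about 1–1.5 mm by my measurements. I pushed only with the shut fingertips and gripped nothing. The robot clock read 16.3 s at hand-in.

**Bolt:** I pushed the tab right until it stopped dead: the push force rose to 15.6 N with no further travel. A later top view put the travel at about 25 mm, which agrees with the full 26 mm within error.

**Window:** I then pushed it up from beneath the lip, against about 4 N, and backed off.
- The last pictures put it at 85.4–89.2 mm up the slope, mean about 87 mm. The pointer is at about 86–87 mm.
- The two cameras disagree slightly. The scene view shows the lip dead level, and the top view shows it about 1 mm high. I left it there.

**Surroundings:** The pointer tip was at the same pixels before and after. The mug, the parts case and the visible parts of the bit tube and pliers had not moved. I did not check the pen and the latch plate one by one. At hand-in the contact force read zero and the fingers were clear.

**What went wrong on the way:**
- The first approach tilt was out of reach. It brought joint 2 to its limit (−0.3006 against −0.3 rad), so I used a steeper tool.
- The real fingertips turned out to be about 21 mm short of the reported tool point. My first push passed over the tab without touching it, and I corrected for this afterwards.

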